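Load the autosampler carrier

TASK

Load the sample carrier for the next run: swing the blue sampler arm away from over the carrier right out to its outer stop, fold the wall hook fully out from the pump module, then lift the clear dust cover off the carrier and hang it by its handle on the hook. Set every green-capped vial upright and fully down into an empty nest of the carrier, leaving the white-capped standards in their nests and the other things on the deck alone. Then swing the sampler arm fully back home over the carrier; the cover stays on the hook.

Things in the scene. Friction and masses are not known exactly. Their poses are not given: they have to be found in the camera images.
- carrier: sample carrier, fixed: white plastic block 226 x 56 mm, top face 55 mm above the deck, on a metal foot 244 x 74 x 34 mm whose ledge carries the dust cover. Five round nests in one row on its x axis, nest 1 to 5 centred at x = -88, -44, 0, 44, 88 mm, each 35 mm wide, their floors 35 mm above the deck (20 mm deep). Origin: centre of its underside on the deck.
- cover_tab (a point): centre of the blue grip tab of the dust cover, to be pinched across its 8 mm thickness. Tab: 44 mm along the cover's x, 8 mm along y, 34 mm high, upright. Cover, 220 g: clear hood open below, 240 mm along x, 70 mm along y, 64 mm high (its rim 131 mm below this point, its roof 67 mm below), walls 4 mm, standing on the carrier's ledge around the nests with 3 mm play all round. x, y, z are the cover's axes; z up
- cover_eye (a point): top of the handle opening of the dust cover, 21 mm straight below cover_tab: a through opening along the cover's y, 60 mm wide, 46 mm high from the hood's roof up to this point, its roof a shallow inverted V that centres itself on the hook bar; 4 mm of material part it from the tab's lower edge
- vial1_mid (a point): centre (27 mm above its underside) of a green-capped sample vial: upright cylinder 30 mm across, 54 mm high, 60 g, heavy base, standing loose on the blue-grey mat at the start; None if this vial is absent today
- vial2_mid (a point): centre (27 mm above its underside) of a green-capped sample vial: upright cylinder 30 mm across, 54 mm high, 60 g, heavy base, standing loose on the blue-grey mat at the start; None if this vial is absent today
- vial3_mid (a point): centre (27 mm above its underside) of a green-capped sample vial: upright cylinder 30 mm across, 54 mm high, 60 g, heavy base, standing loose on the blue-grey mat at the start; None if this vial is absent today
- vial4_mid (a point): centre (27 mm above its underside) of a green-capped sample vial: upright cylinder 30 mm across, 54 mm high, 60 g, heavy base, standing loose on the blue-grey mat at the start; None if this vial is absent today
- std1_mid (a point): centre (27 mm above its underside) of a white-capped standard vial, same size as the samples, sitting in nest 1 under the cover from the start; stays there; None if absent, then nest 1 is empty
- std2_mid (a point): centre (27 mm above its underside) of a white-capped standard vial, same size as the samples, sitting in nest 2 under the cover from the start; stays there; None if absent, then nest 2 is empty
- std3_mid (a point): centre (27 mm above its underside) of a white-capped standard vial, same size as the samples, sitting in nest 3 under the cover from the start; stays there; None if absent, then nest 3 is empty
- std4_mid (a point): centre (27 mm above its underside) of a white-capped standard vial, same size as the samples, sitting in nest 4 under the cover from the start; stays there; None if absent, then nest 4 is empty
- std5_mid (a point): centre (27 mm above its underside) of a white-capped standard vial, same size as the samples, sitting in nest 5 under the cover from the start; stays there; None if absent, then nest 5 is empty
- hook (a joint): angle of the folding hook, rad: 0 folded flat along the module's face, 1.571 fully out at its stop, square to the face; stays where it is left (light friction, about 0.7 N at the tip)
- hook_hinge (a point): vertical hinge axis of the hook at the height of the bar's centre line, 40 mm in front of the pump module's face, 172 mm above the deck. The hook opens clockwise seen from above. The point's x axis runs along the bar to the tip, z up
- hook_seat (a point): top of the hook's bar, 52 mm from the hinge: where the cover hangs. Round steel bar 9 mm thick, 105 mm long from the hinge to the centre of the upturned tip. x axis along the bar to the tip, z up
- hook_tip (a point): centre of the upturned, orange-sleeved tip of the hook: upright, 12 mm thick, reaching 21 mm above the bar's centre line, 105 mm from the hinge; this point is 10 mm above the bar's centre line. Free gap behind it to the module's face 34 mm when folded; the module's top is 211 mm above the deck
- sampler_arm (a joint): angle of the blue sampler arm, rad: 0 home, over the carrier, at its stop; 1.45 swung out at its outer stop, counter-clockwise seen from above, towards the robot's side; stays where it is left (about 0.8 N at the knob)
- swing_knob (a point): centre of the black upright knob on top of the sampler arm: 20 mm across, 50 mm high, standing on the arm's top face (25 mm below this point); 200 mm from the pivot. The arm's beam is 50 mm wide, 30 mm thick, its top 245 mm and its lowest part (probe) 191 mm above the deck
- swing_pivot (a point): point on the sampler arm's vertical pivot axis, at the height of swing_knob; y axis along the arm to the knob, z up
- module: white pump module, fixed box 280 x 140 mm, 211 mm high, with the hook on its dark face. Origin: bottom middle of that face; the face looks along its -y, x along the face
- tip_box: white and purple pipette tip box, 126 x 88 x 53 mm, bystander; origin under its centre
- wash_bottle: white bottle with blue cap, 62 mm across, 150 mm high, bystander; origin under its centre
- blue_bin: open blue bin 120 x 150 x 85 mm, bystander; origin under its centre
Things that resemble listed ones, but are neither listed nor needed, are in the scene too. What is shaped like the part that bears vial4_mid but red or turquoise is not meant.

How it is judged:
By the outcome, as a careful person would: the job done as asked, in the order asked, and still so for the second after the job is handed in, with the robot touching nothing.
Of vial1, vial2, vial3, vial4 only 3 to 4 are there at a start; the rules pass over those that are not, and their reading is None.
Of std1, std2, std3, std4, std5 only 1 to 1 are there at a start; the rules pass over those that are not, and their reading is None.
At some moment in a run one of vial1, vial2, vial3, vial4 may be knocked a few centimetres aside while the robot is not near it.
It also fails if it takes over 208 s, if anything falls off the work surface, if the arm or the gripper's body presses on something with over 40 N, if the wrist force passes 120 N, or if a joint passes its speed limit or range.

ROBOT

A 7-joint arm with a two-finger parallel gripper is mounted at the origin on the work surface. World frame = base frame: x ahead of the robot, y to its left, z up, the work surface at z = 0. Lengths are in m, angles in degrees, forces in N, time in s.
With the tool pointing down it reaches from about 0.425 to 0.8 m from the base axis. Payload 8.3 kg.
Tool frame: the origin (TCP) lies on the centre line of the jaws, within the pads' length; the fingertips stand 22 mm ahead of it and the grasp point (between the pads) lies 3 mm ahead of it; z points along the fingers, y is the direction in which the jaws open and shut (so a half turn about z gives the same grasp; the last joint's range is limited). The gripper opens to 85 mm and grips with 20 to 120 N. Pads are 22 mm wide; open, the fingers measure 114 mm over their backs; the gripper's body (76 mm by 85 mm) begins 54 mm behind the grasp point. The pads swing forward as they close: fully open they stand 13 mm farther back than shut.
Start: joints at [-75.109, 21.967, 0.94, 78.501, -0.361, 79.538, -2.664], TCP at [0.198, 0.593, 0.253] pointing down, gripper open.
Joint ranges: [-169.22, 169.22], [-14.56, 117.87], [-87.37, 89.26], [10.42, 133.3], [-82.24, 262.24], [0.94, 117.77], [-172.7, 172.7]. Speed limits (degrees/s): [136.94, 136.94, 172.46, 172.46, 180, 180, 180].

INTERFACE

Orientations are given as a 3x3 rotation matrix whose columns are the frame's x, y, z axes.
In Python, from cell import * gives the robot as it stands.
- The arm moves only by the tool apply_moves, never from a script. Its argument "increments" is a list of rows, each a list of 4 numbers: the shift along the tool's x, y, z in cm, then the turn about the tool's z in rad. In form: [[x, y, z, twist], ...]. A call has 1 to 10 rows; each row is the pose to reach, as a shift and turn from the pose commanded when the call began, along the tool's axes at that moment; what a row does not reach only later rows make up. A row lasts 1/12 s, in which the tool goes at most 41.7 mm and 7.16 degrees, less where a joint would pass 70% of its speed; a pose out of reach is approached as far as the arm can. A call with a gripper value outside its range is refused whole. "jaw" is the opening, from 0 (shut) to 1 (fully open), set as the call begins (left out, the last holds). The fingers move at their own pace and stop on an object; the grip force is fixed at half the most. Time passes only in rows, so rows that repeat a pose let the fingers close. It gives the time, the measured TCP pose, the force and the opening at its end, in the units of the state.
- get_obs(): the state, without advancing time (a new reading comes with each control period).
- snapshot(name): name is "scene" or "side" or "wrist"; returns the picture (420x560x3 uint8, red, green, blue); there is no depth.
- camera_model(name): a dict with "camera_matrix" (3x3 intrinsics, pixels), "cam_to_world" (4x4, takes a point from camera to world coordinates); the wrist camera has in their place "tool_from_camera" (4x4, takes a point from camera to tool coordinates, whose origin is the TCP and whose axes are the flange's). Camera axes: x right, y down, z forward; pixel columns grow to the right and rows downward; lengths in m; the calibration is good to about 2 mm. A picture is of the moment at which its call begins: read the wrist's pose just before it. camera_model takes no time and is no camera call.
- job_done(): hands the job in, once; it reports no verdict.
The state is a dict: "t": time; "joints": joint angles; "joint_velocities": joint speeds; "joint_efforts": joint torques, N m; "tool_pos": TCP position; "ee_rot": TCP orientation; "contact_force": force on the tool from outside, world axes, zero at the start; "ft_torque": the same for the moment, N m; "width": finger opening in m.
Only numpy, scipy, OpenCV 4.12 (cv2) and the standard library are available. Lean on these libraries where they do the work, as an engineer would, in place of code of your own. Each camera call takes 0.05 s, during which the arm holds its last target. There are 200 camera calls.

## Working session

There is one attempt and no reset: what is moved stays moved. The work goes in short steps, Python scripts to look and compute and a tool call to move; the robot and the scene stay as the last step left them, time stands still between calls to the robot, and variables do not carry over. Pictures are saved under pics/ and viewed, about 12 in all and at most 16, crops included, and the job is handed in when it is done.

Besides the shell and the picture viewer there is one more tool, called after ">>>" as name(argument=value, ...), one argument or row to a line, values as JSON. apply_moves: Moves the arm, as the interface text tells. Its arguments: {"type":"object","properties":{"increments":{"type":"array","items":{"type":"array","items":{"type":"number"}}},"jaw":{"type":"number"}},"required":["increments"]}

```bash
ls; mkdir -p pics
python3 - <<'E'
from cell import *
import cv2,numpy as np
o=get_obs();print(o)
for n in("scene","side","wrist"):
    im=snapshot(n);cv2.imwrite(f"pics/{n}0.png",im[:,:,::-1])
    m=camera_model(n);print(n,{k:np.round(v,4).tolist() for k,v in m.items() if hasattr(v,'__len__') and not isinstance(v,str)})
E
```

```text
pics
{'t': 0.0, 'joints': array([-75.11046887,  22.0148368 ,   0.93980483,  78.56311859,
        -0.36072728,  79.53576919,  -2.66391809]), 'joint_velocities': array([-0.08116475, -0.13290591,  0.02555691, -0.01990078,  0.01038008,
        0.06070826, -0.10142985]), 'joint_efforts': array([-2.84358766e-04, -6.27571321e+01,  8.44073519e-01, -3.71834636e+01,
        1.65066234e-02,  1.38155976e-02, -1.58354993e-05]), 'tool_pos': array([0.19808435, 0.5922955 , 0.25226924]), 'ee_rot': array([[-9.48373824e-01,  3.17154173e-01, -5.66773214e-04],
       [ 3.17154676e-01,  9.48372020e-01, -1.85015136e-03],
       [-4.92713666e-05, -1.93438989e-03, -9.99998128e-01]]), 'contact_force': array([-0.38091355, -0.35186602, -0.61584745]), 'ft_torque': array([-0.01942232, -0.0185613 ,  0.00972743]), 'width': 0.08516120939941414}
scene {'camera_matrix': [[512.8751, 0.0, 271.741], [0.0, 512.8751, 201.0326], [0.0, 0.0, 1.0]], 'cam_to_world': [[-0.5619, 0.6106, -0.558, 1.3413], [0.8272, 0.4097, -0.3846, 0.5287], [-0.0062, -0.6777, -0.7353, 1.0868], [0.0, 0.0, 0.0, 1.0]]}
side {'camera_matrix': [[453.5163, 0.0, 284.1415], [0.0, 453.5163, 207.9184], [0.0, 0.0, 1.0]], 'cam_to_world': [[0.8926, -0.3265, 0.3108, 0.2976], [-0.4508, -0.6492, 0.6126, -0.5667], [0.0018, -0.687, -0.7267, 0.9234], [0.0, 0.0, 0.0, 1.0]]}
wrist {'camera_matrix': [[360.2183, 0.0, 279.5727], [0.0, 360.2183, 204.0466], [0.0, 0.0, 1.0]], 'tool_from_camera': [[-0.0007, -0.9494, -0.314, 0.0806], [1.0, -0.0006, -0.0004, -0.0004], [0.0002, -0.314, 0.9494, -0.1205], [0.0, 0.0, 0.0, 1.0]]}
```

View pics/scene0.png

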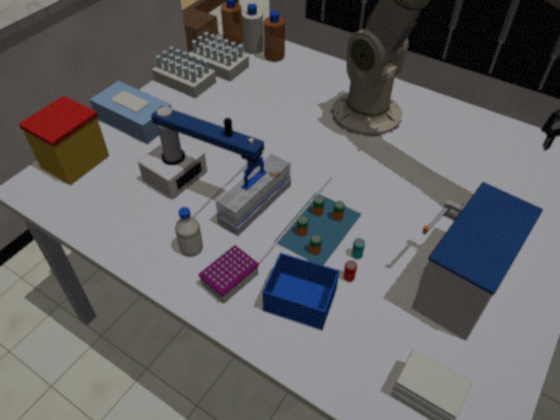

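View pics/side0.png

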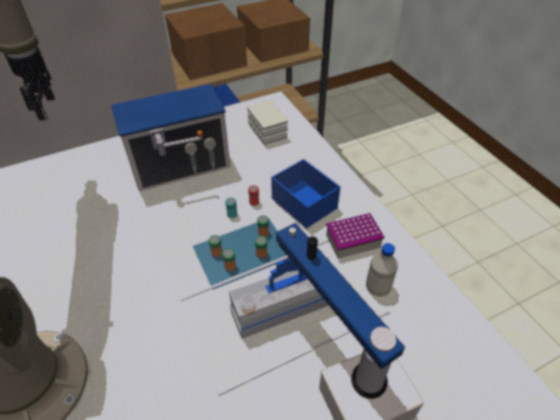

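The scene view shows the carrier under the arm (around 255,190), with the knob at (228,127). The green vials are at (319,202), (339,207), (302,223) and (316,241), and the hook tip is at (427,229). In the side view the knob is at (312,247), the hook tip at (200,135) and the tab at about (288,270). Next I'll zoom in for pixel positions.

Run:
```python
import cv2,numpy as np
def crop(n,x0,y0,x1,y1,f,step=20):
    im=cv2.imread(f"pics/{n}0.png")[y0:y1,x0:x1]
    im=cv2.resize(im,None,fx=f,fy=f,interpolation=cv2.INTER_CUBIC)
    for x in range(x0,x1,step): cv2.putText(im,str(x),(int((x-x0)*f),8),0,.3,(0,0,255),1);cv2.line(im,((x-x0)*f,10),((x-x0)*f,16),(0,0,255),1)
    for y in range(y0,y1,step): cv2.putText(im,str(y),(0,int((y-y0)*f)),0,.3,(0,0,255),1)
    return im
a=crop("scene",145,95,375,275,3); cv2.imwrite("pics/c1.png",a)
b=crop("side",110,85,370,345,3)[:600]; 
b=crop("side",110,120,370,318,3);cv2.imwrite("pics/c2.png",b)
```

```text
(no output)
```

View pics/c1.png

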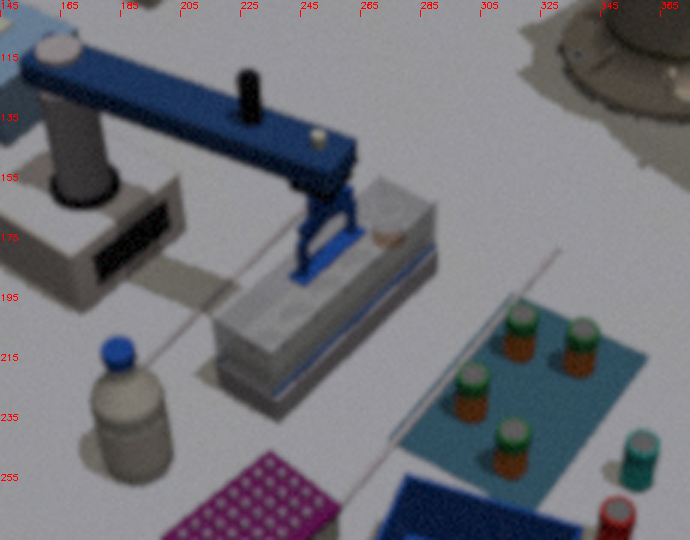

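View pics/c2.png

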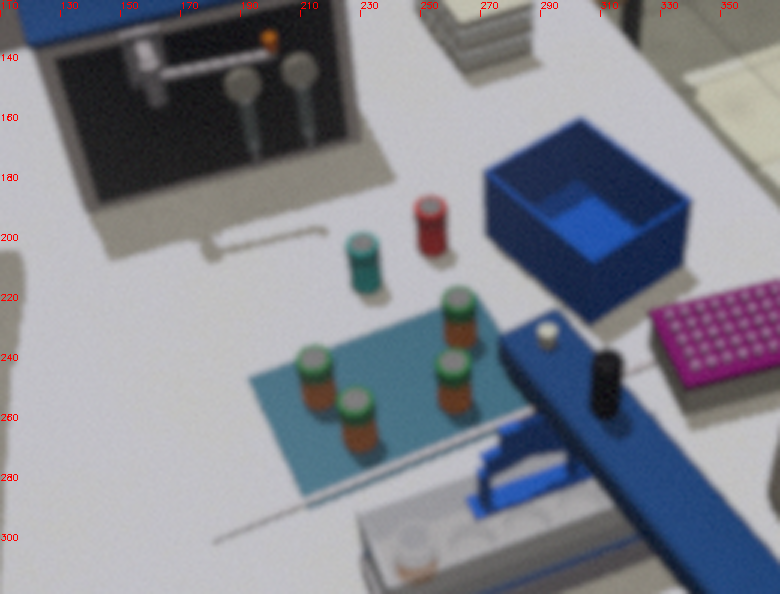

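c1 and c2 put the knob at scene (228,127) / side (312,248), the hook tip at side (200,133), and the cover roof corners and vial caps as expected. The standard sits in the nest at the robot end.

```bash
cat > h.py <<'E'
import numpy as np
from cell import *
def cam(n,o=None):
    m=camera_model(n)
    if n!="wrist": return m["camera_matrix"],m["cam_to_world"]
    T=np.eye(4);T[:3,:3]=o["ee_rot"];T[:3,3]=o["tool_pos"];return m["camera_matrix"],T@m["tool_from_camera"]
def ray(n,p,o=None):
    K,T=cam(n,o);d=T[:3,:3]@np.linalg.solve(K,[*p,1.]);return T[:3,3],d/np.linalg.norm(d)
def plane(n,p,z,o=None):
    c,d=ray(n,p,o);return c+d*(z-c[2])/d[2]
def proj(n,X,o=None):
    K,T=cam(n,o);q=np.linalg.inv(T)@np.r_[X,1];q=K@q[:3];return q[:2]/q[2]
def tri(*v):
    A=0;b=0
    for n,p,*o in v:
        c,d=ray(n,p,*o);P=np.eye(3)-np.outer(d,d);A=A+P;b=b+P@c
    X=np.linalg.solve(A,b);return X,[np.round(proj(n,X,*o)-p,1).tolist() for n,p,*o in v]
E
python3 - <<'E'
from h import *
np.set_printoptions(precision=4,suppress=True)
print("knob",tri(("scene",(228,127.3)),("side",(312.3,247.7))))
print("pivot",tri(("scene",(164.3,111)),("side",(383,338))))
print("hooktip",tri(("scene",(427,229)),("side",(199.7,133.3))), plane("side",(199.7,133.3),.185))
print("hinge side",plane("side",(160,142),.172))
for a,b in [((319,199),(261,239.3)),((339.3,204),(228.7,253.3)),((302.7,218.7),(263,218.7)),((316,237.7),(215,238.7)),((319,199),(228.7,253.3)),((339.3,204),(215,238.7)),((302.7,218.7),(261,239.3)),((316,237.7),(263,218.7))]: print("v",plane("scene",a,.055)[:2],plane("side",b,.055)[:2])
for p in [(271,154.3),(290.3,163.3),(236.7,212.3),(216.7,201)]: print("roof",plane("scene",p,.098))
for p in [(113,105),(224,90),(226,112),(120,127)]: print("mod",plane("side",p,.211))
print("tab?",[plane("scene",p,z) for p,z in (((254,155),.165),((245,187),.098),((266,172),.098))])
E
```

```text
knob (array([ 0.5769, -0.1291,  0.2715]), [[-0.2, 0.1], [-0.3, -0.1]])
pivot (array([ 0.5973, -0.3275,  0.2508]), [[-0.1, 0.0], [-0.2, -0.0]])
hooktip (array([0.5349, 0.3982, 0.187 ]), [[-0.4, 0.2], [-0.4, -0.2]]) [0.5361 0.3994 0.185 ]
hinge side [0.434  0.4279 0.172 ]
v [0.4797 0.0925] [0.5697 0.0958]
v [0.465  0.1477] [0.482  0.0912]
v [0.5652 0.093 ] [0.6031 0.1557]
v [0.6008 0.1552] [0.4688 0.1487]
v [0.4797 0.0925] [0.482  0.0912]
v [0.465  0.1477] [0.4688 0.1487]
v [0.5652 0.093 ] [0.5697 0.0958]
v [0.6008 0.1552] [0.6031 0.1557]
roof [ 0.4416 -0.0924  0.098 ]
roof [ 0.4424 -0.0262  0.098 ]
roof [ 0.6737 -0.0411  0.098 ]
roof [ 0.6713 -0.1085  0.098 ]
mod [0.3575 0.5927 0.211 ]
mod [0.6579 0.5262 0.211 ]
mod [0.6226 0.4226 0.211 ]
mod [0.3517 0.4836 0.211 ]
tab? [array([ 0.53  , -0.0864,  0.165 ]), array([ 0.5885, -0.0771,  0.098 ]), array([ 0.5094, -0.063 ,  0.098 ])]
```

```bash
cat >> h.py <<'E'
def plan(p,yx=None):
    "tool-axis deltas (cm, rad) to world TCP p, yx = wanted world angle of tool x, deg"
    o=get_obs();R=o["ee_rot"];d=R.T@(np.array(p)-o["tool_pos"])*100
    y0=np.degrees(np.arctan2(R[1,0],R[0,0]));t=0 if yx is None else -np.radians((yx-y0+180)%360-180)
    print("d",np.round(d,2),"tw",round(t,3),"yx0",round(y0,1),"at",np.round(o["tool_pos"],4),"F",np.round(o["contact_force"],1),"w",round(o["width"],4),"t",round(o["t"],1),"j7",round(o["joints"][6],0))
def arc(P,ang,r,z,yxoff):
    for a in ang: plan([P[0]+r*np.cos(np.radians(a)),P[1]+r*np.sin(np.radians(a)),z],a+yxoff)
E
python3 -c "
from h import *
plan((.577,-.129,.36),96)"
```

```text
d [-58.81 -56.41 -10.66] tw 1.143 yx0 161.5 at [0.1981 0.5924 0.2525] F [-0.7 -0.5  0.2] w 0.0855 t 0.1 j7 -3.0
```

>>> apply_moves(
  increments=[
    [0, 0, -4, 0],
    [0, 0, -8, 0],
    [-4, -4, -10.7, 0.1],
    [-58.8, -56.4, -10.7, 1.14],
    [-58.8, -56.4, -10.7, 1.14],
    [-58.8, -56.4, -10.7, 1.14],
    [-58.8, -56.4, -10.7, 1.14],
    [-58.8, -56.4, -10.7, 1.14],
    [-58.8, -56.4, -10.7, 1.14],
    [-58.8, -56.4, -10.7, 1.14],
  ],
  jaw=0.45,
)

```text
t: 0.98
tool_pos: [0.3513, 0.2989, 0.3546]
ee_rot: [[-0.264, 0.965, -0.0], [0.965, 0.264, 0.0], [0.0, -0.0, -1.0]]
contact_force: [2.0, 0.1, -0.5]
width: 0.038
```

```bash
python3 -c "
from h import *
plan((.577,-.129,.36),96)"
```

```text
d [-47.22  10.49  -0.56] tw 0.162 yx0 105.3 at [0.3513 0.2989 0.3546] F [ 2.   0.1 -0.5] w 0.038 t 1.0 j7 -29.0
```

>>> apply_moves(
  increments=[
    [-47.2, 10.5, -0.5, 0.16],
    [-47.2, 10.5, -0.5, 0.16],
    [-47.2, 10.5, -0.5, 0.16],
    [-47.2, 10.5, -0.5, 0.16],
    [-47.2, 10.5, -0.5, 0.16],
    [-47.2, 10.5, -0.5, 0.16],
    [-47.2, 10.5, -0.5, 0.16],
    [-47.2, 10.5, -0.5, 0.16],
    [-47.2, 10.5, -0.5, 0.16],
    [-47.2, 10.5, -0.5, 0.16],
  ],
)

```text
t: 1.82
tool_pos: [0.5481, -0.068, 0.3591]
ee_rot: [[-0.114, 0.994, 0.0], [0.994, 0.114, 0.0], [0.0, 0.0, -1.0]]
contact_force: [1.5, 0.6, 0.3]
width: 0.0383
```

>>> apply_moves(
  increments=[
    [-10, 2.2, 0, 0],
    [-10, 2.2, 0, 0],
  ],
)

```text
t: 1.98
tool_pos: [0.5753, -0.1464, 0.3585]
ee_rot: [[-0.114, 0.993, -0.001], [0.993, 0.114, -0.0], [-0.0, -0.001, -1.0]]
contact_force: [1.2, 0.1, 0.7]
width: 0.0383
```

```bash
python3 -c "
from h import *
import cv2
plan((.577,-.129,.36),96)
o=get_obs();cv2.imwrite('pics/w1.png',snapshot('wrist')[:,:,::-1]);print(proj('wrist',[.577,-.129,.297],o))"
```

```text
d [ 1.71  0.37 -0.15] tw 0.01 yx0 96.6 at [ 0.5753 -0.1464  0.3585] F [1.2 0.1 0.7] w 0.0383 t 2.0 j7 29.0
[287.04692395 209.2766362 ]
```

View pics/w1.png

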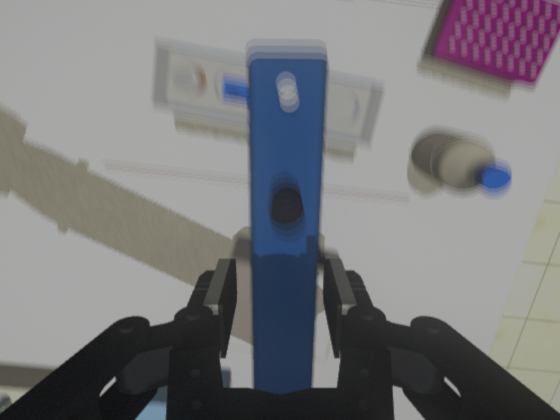

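The knob shows at (286,205), close to the predicted (287,209), and the beam is aligned with the tool. I'll centre on it and descend.

>>> apply_moves(
  increments=[
    [1.7, 0.4, -0.1, 0],
    [1.7, 0.4, -0.1, 0],
    [1.7, 0.4, -0.1, 0],
    [1.7, 0.4, -0.1, 0],
  ],
)

```text
t: 2.37
tool_pos: [0.5766, -0.127, 0.3599]
ee_rot: [[-0.115, 0.993, -0.0], [0.993, 0.115, 0.0], [0.0, -0.0, -1.0]]
contact_force: [-1.1, 0.2, -0.4]
width: 0.0388
```

```bash
python3 -c "
from h import *
import cv2
plan((.577,-.129,.28),96)
o=get_obs();im=snapshot('wrist')[:,:,::-1];cv2.imwrite('pics/w2.png',im);print(proj('wrist',[.577,-.129,.295],o))
g=im.max(2).copy();m=(g<45).astype(np.uint8);m[:60]=0;m[240:]=0;m[:,:250]=0;m[:,320:]=0
n,l,s,c=cv2.connectedComponentsWithStats(m);print([(s[i].tolist(),c[i].round(1).tolist()) for i in range(1,n) if s[i,4]>100])"
```

```text
d [-0.21  0.01  7.99] tw 0.01 yx0 96.6 at [ 0.5766 -0.127   0.3599] F [-1.1  0.2 -0.4] w 0.0388 t 2.4 j7 26.0
[280.30788296 239.60278916]
[]
```

>>> apply_moves(
  increments=[
    [-0.1, 0, 3, 0],
    [-0.1, 0, 6, 0],
    [-0.1, 0, 8, 0],
    [-0.1, 0, 8, 0],
    [-0.1, 0, 8, 0],
  ],
)

```text
t: 2.83
tool_pos: [0.5763, -0.1282, 0.2799]
ee_rot: [[-0.114, 0.994, -0.002], [0.994, 0.114, 0.0], [0.001, -0.001, -1.0]]
contact_force: [0.8, 0.1, 0.1]
width: 0.0382
```

```bash
python3 -c "
from h import *
P=(.5973,-.3275)
a0=np.degrees(np.arctan2(-.128+.3275,.577-.5973));print(a0)
arc(P,[a0,a0+10,a0+20,a0+30,a0+40,a0+50,a0+60,a0+70,a0+80,a0+88],.2,.28,0)"
```

```text
95.81009942771932
d [-0.04  0.08 -0.01] tw 0.012 yx0 96.5 at [ 0.5763 -0.1282  0.2799] F [0.8 0.1 0.1] w 0.0382 t 2.8 j7 27.0
d [-0.3  -3.4  -0.01] tw -0.162 yx0 96.5 at [ 0.5763 -0.1282  0.2799] F [0.8 0.1 0.1] w 0.0382 t 2.8 j7 27.0
d [-1.16 -6.78 -0.  ] tw -0.337 yx0 96.5 at [ 0.5763 -0.1282  0.2799] F [0.8 0.1 0.1] w 0.0382 t 2.8 j7 27.0
d [-2.6  -9.96 -0.  ] tw -0.511 yx0 96.5 at [ 0.5763 -0.1282  0.2799] F [0.8 0.1 0.1] w 0.0382 t 2.8 j7 27.0
d [ -4.56 -12.84   0.  ] tw -0.686 yx0 96.5 at [ 0.5763 -0.1282  0.2799] F [0.8 0.1 0.1] w 0.0382 t 2.8 j7 27.0
d [ -6.99 -15.33   0.  ] tw -0.86 yx0 96.5 at [ 0.5763 -0.1282  0.2799] F [0.8 0.1 0.1] w 0.0382 t 2.8 j7 27.0
d [-9.820e+00 -1.737e+01  1.000e-02] tw -1.035 yx0 96.5 at [ 0.5763 -0.1282  0.2799] F [0.8 0.1 0.1] w 0.0382 t 2.8 j7 27.0
d [-1.296e+01 -1.888e+01  1.000e-02] tw -1.209 yx0 96.5 at [ 0.5763 -0.1282  0.2799] F [0.8 0.1 0.1] w 0.0382 t 2.8 j7 27.0
d [-1.632e+01 -1.983e+01  1.000e-02] tw -1.384 yx0 96.5 at [ 0.5763 -0.1282  0.2799] F [0.8 0.1 0.1] w 0.0382 t 2.8 j7 27.0
d [-19.09 -20.15   0.  ] tw -1.523 yx0 96.5 at [ 0.5763 -0.1282  0.2799] F [0.8 0.1 0.1] w 0.0382 t 2.8 j7 27.0
```

>>> apply_moves(
  increments=[
    [-0.1, -1.7, 0, -0.07],
    [-0.3, -3.4, 0, -0.16],
    [-0.6, -5.1, 0, -0.25],
    [-1.2, -6.8, 0, -0.34],
    [-1.8, -8.4, 0, -0.42],
    [-2.6, -10.0, 0, -0.51],
    [-3.5, -11.4, 0, -0.6],
    [-4.6, -12.8, 0, -0.69],
    [-5.7, -14.1, 0, -0.77],
    [-7.0, -15.3, 0, -0.86],
  ],
)

```text
t: 3.67
tool_pos: [0.4328, -0.2163, 0.2825]
ee_rot: [[-0.829, 0.559, 0.004], [0.559, 0.829, 0.0], [-0.003, 0.003, -1.0]]
contact_force: [1.9, 0.8, -1.2]
width: 0.0387
```

```bash
python3 -c "
from h import *
P=(.5973,-.3275);a0=95.8
arc(P,[a0+60,a0+70,a0+80,a0+84,a0+86,a0+88],.2,.28,0)"
```

```text
d [-0.15 -3.43  0.24] tw -0.171 yx0 146.0 at [ 0.4328 -0.2163  0.2825] F [ 1.9  0.8 -1.2] w 0.0387 t 3.7 j7 81.0
d [-1.04 -6.8   0.23] tw -0.346 yx0 146.0 at [ 0.4328 -0.2163  0.2825] F [ 1.9  0.8 -1.2] w 0.0387 t 3.7 j7 81.0
d [-2.5  -9.96  0.23] tw -0.52 yx0 146.0 at [ 0.4328 -0.2163  0.2825] F [ 1.9  0.8 -1.2] w 0.0387 t 3.7 j7 81.0
d [ -3.24 -11.15   0.23] tw -0.59 yx0 146.0 at [ 0.4328 -0.2163  0.2825] F [ 1.9  0.8 -1.2] w 0.0387 t 3.7 j7 81.0
d [ -3.64 -11.72   0.23] tw -0.625 yx0 146.0 at [ 0.4328 -0.2163  0.2825] F [ 1.9  0.8 -1.2] w 0.0387 t 3.7 j7 81.0
d [ -4.05 -12.28   0.23] tw -0.66 yx0 146.0 at [ 0.4328 -0.2163  0.2825] F [ 1.9  0.8 -1.2] w 0.0387 t 3.7 j7 81.0
```

>>> apply_moves(
  increments=[
    [-0.1, -1.7, 0.1, -0.08],
    [-0.15, -3.4, 0.2, -0.17],
    [-0.5, -5.1, 0.2, -0.25],
    [-1.0, -6.8, 0.2, -0.35],
    [-1.7, -8.4, 0.2, -0.43],
    [-2.2, -9.3, 0.2, -0.48],
    [-2.5, -10.0, 0.2, -0.52],
    [-2.8, -10.4, 0.2, -0.55],
    [-3.0, -10.8, 0.2, -0.57],
    [-3.0, -10.8, 0.2, -0.57],
  ],
)

```text
t: 4.5
tool_pos: [0.4017, -0.3006, 0.2794]
ee_rot: [[-1.0, 0.004, -0.002], [0.003, 0.999, 0.036], [0.002, 0.036, -0.999]]
contact_force: [-17.9, 87.1, 43.9]
width: 0.0385
```

```bash
python3 -c "
from h import *
import cv2
P=(.5973,-.3275);a0=95.8
arc(P,[a0+84,a0+86,a0+88],.2,.28,0)
for n in ('scene','side'): cv2.imwrite(f'pics/{n}1.png',snapshot(n)[:,:,::-1])
"
```

```text
d [ 0.43 -2.62 -0.15] tw 0.0 yx0 179.8 at [ 0.4017 -0.3006  0.2794] F [-17.9  87.1  43.9] w 0.0385 t 4.5 j7 130.0
d [ 0.42 -3.32 -0.18] tw -0.035 yx0 179.8 at [ 0.4017 -0.3006  0.2794] F [-17.9  87.1  43.9] w 0.0385 t 4.5 j7 130.0
d [ 0.38 -4.01 -0.2 ] tw -0.07 yx0 179.8 at [ 0.4017 -0.3006  0.2794] F [-17.9  87.1  43.9] w 0.0385 t 4.5 j7 130.0
```

The force is high at 87 N, so I'll back off and look.

>>> apply_moves(
  increments=[
    [0.3, 1.0, -0.1, 0],
    [0.5, 2.0, -0.2, 0],
    [0.5, 2.0, -0.2, 0],
  ],
)

```text
t: 4.85
tool_pos: [0.3937, -0.2996, 0.2824]
ee_rot: [[-1.0, 0.024, 0.004], [0.024, 1.0, 0.001], [-0.004, 0.001, -1.0]]
contact_force: [1.8, 17.5, 4.4]
width: 0.0386
```

```bash
python3 -c "
from h import *
import cv2
plan((.4,-.31,.28),180);print(get_obs()['joints'])
a=cv2.imread('pics/scene1.png')[40:340,100:400];b=cv2.imread('pics/side1.png')[120:420,200:500]
cv2.imwrite('pics/m1.png',cv2.resize(np.hstack([a,b]),(800,400),interpolation=cv2.INTER_CUBIC))
"
```

```text
d [-0.66 -1.03  0.24] tw -0.024 yx0 178.6 at [ 0.3937 -0.2996  0.2824] F [ 1.8 17.5  4.4] w 0.0386 t 4.8 j7 126.0
[ -9.55867456   5.08752035  46.79496873  97.37929746  -3.97223567
  79.01144769 126.49978588]
```

View pics/m1.png

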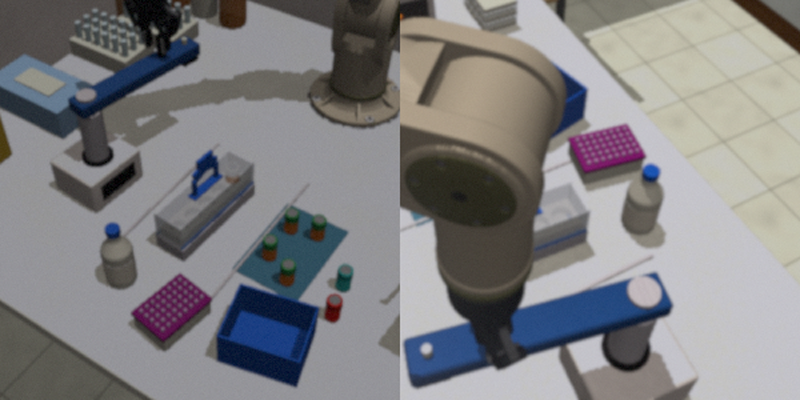

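The arm has swung out: the side view shows the tip screw at (220,382) and the pivot at (384,339). I'll work out the angle from those.

```bash
python3 -c "
from h import *
P=(.5973,-.3275)
for n,p in (('side',(292.3,230.5)),('scene',(251,141)),('side',(220.3,382)),('scene',(100+184/1.333,40+42/1.333))):
  X=plane(n,p,.25);v=X[:2]-P;print(X[:2],np.linalg.norm(v),np.degrees(np.arctan2(v[1],v[0])))
"
```

```text
[ 0.57245821 -0.06028676] 0.2683654746668624 95.31130322013551
[ 0.56693982 -0.06595328] 0.26330292430372326 96.62122597294137
[ 0.33823938 -0.27651976] 0.26402914194541177 168.8670851369431
[ 0.33888009 -0.27641593] 0.2634206418658063 168.81801848394178
```

>>> apply_moves(
  increments=[
    [0, 0.7, 0, 0],
    [0, 0.7, 0, 0],
    [0, 0.7, -3, 0],
    [0, 0.7, -6, 0],
    [0, 0.7, -9, 0],
    [0, 4, -11, 0],
    [-4, 8, -13, 0],
    [-7, 10, -15, 0],
    [-7, 10, -15, 0],
    [-7, 10, -15, 0],
  ],
)

```text
t: 5.68
tool_pos: [0.4686, -0.2009, 0.4313]
ee_rot: [[-1.0, 0.022, 0.002], [0.022, 1.0, -0.002], [-0.002, -0.002, -1.0]]
contact_force: [0.5, 0.2, -0.1]
width: 0.0385
```

```bash
python3 -c "
from h import *
import cv2
plan((.4,-.31,.28),180)
for n in ('scene','side'): cv2.imwrite(f'pics/{n}2.png',snapshot(n)[:,:,::-1])
o=get_obs();cv2.imwrite('pics/w3.png',snapshot('wrist')[:,:,::-1])
a=cv2.imread('pics/scene2.png')[40:265,100:400];b=cv2.imread('pics/w3.png')
cv2.imwrite('pics/m2.png',np.vstack([cv2.resize(a,(400,300)),cv2.resize(b,(400,300))]))
"
```

```text
d [  6.65 -11.03  15.14] tw -0.022 yx0 178.7 at [ 0.4686 -0.2009  0.4313] F [ 0.5  0.2 -0.1] w 0.0385 t 5.7 j7 113.0
```

View pics/m2.png

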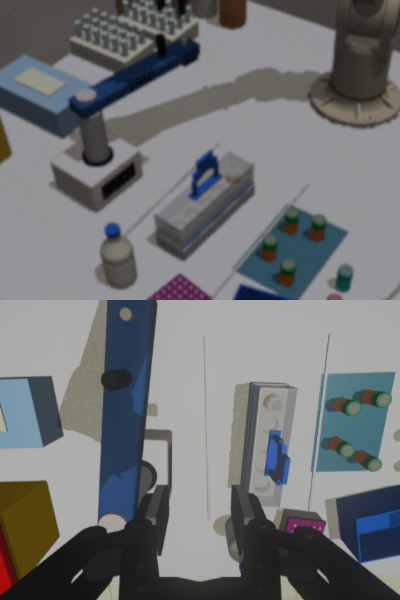

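```bash
python3 -c "
from h import *
o=get_obs()
P=np.array((.5973,-.3275))
c=plane('wrist',(112/.7143,224/.7143),.251,o);s=plane('wrist',(125/.7143,14/.7143),.25,o);k=plane('wrist',(110/.7143,80/.7143),.295,o)
print(c,s,k)
for a,b in((c,s),(c,k),(P,s),(P,k)):
  v=b[:2]-a[:2];print(np.linalg.norm(v),np.degrees(np.arctan2(v[1],v[0])))
s=plane('scene',(100+183*.75,40+42*.75),.25);print(s,np.degrees(np.arctan2(s[1]+.3275,s[0]-.5973)))
"
python3 - <<'E'
import cv2
im=cv2.imread('pics/scene0.png')[95:215,145:295]
E
```

```text
[ 0.59100166 -0.32979874  0.251     ] [ 0.33436355 -0.28077536  0.25      ] [ 0.39844321 -0.29063508  0.295     ]
0.26127842046721506 169.18555769980148
0.1965007565883401 168.50365517025838
0.2670557456038173 169.9235456011358
0.20224501028172348 169.49749405688675
[ 0.34010661 -0.27833184  0.25      ] 169.17723800317606
```

```bash
python3 -c "
from h import *
for z0,z1,a,b in((0,0,(80,310),(185,230)),(.07,.07,(80,268),(180,175)),(.07,.07,(0,242),(80,268)),(.07,.07,(95,280),(170,213))):
  A=plane('scene',(145+a[0]/3,95+a[1]/3),z0);B=plane('scene',(145+b[0]/3,95+b[1]/3),z1);v=B-A;print(A,B,np.degrees(np.arctan2(v[1],v[0])))
for p in ((185,70),(220,55)):print('rack',plane('scene',p,.08))
"
python3 - <<'E'
import cv2,numpy as np
a=cv2.imread('pics/scene2.png')[60:210,110:300];cv2.imwrite('pics/c3.png',cv2.resize(a,None,fx=4,fy=4,interpolation=cv2.INTER_CUBIC))
E
```

```text
[ 0.66942699 -0.28674711  0.        ] [ 0.52631312 -0.27264875  0.        ] 174.37386249073856
[ 0.67256651 -0.27001673  0.07      ] [ 0.52098551 -0.27435311  0.07      ] -178.3613503096635
[ 0.68876229 -0.3559493   0.07      ] [ 0.67256651 -0.27001673  0.07      ] 100.67338263196568
[ 0.67653537 -0.24810569  0.07      ] [ 0.56856585 -0.24786132  0.07      ] 179.8703202896566
rack [ 0.23061361 -0.60015989  0.08      ]
rack [ 0.08638964 -0.55793964  0.08      ]
```

View pics/c3.png

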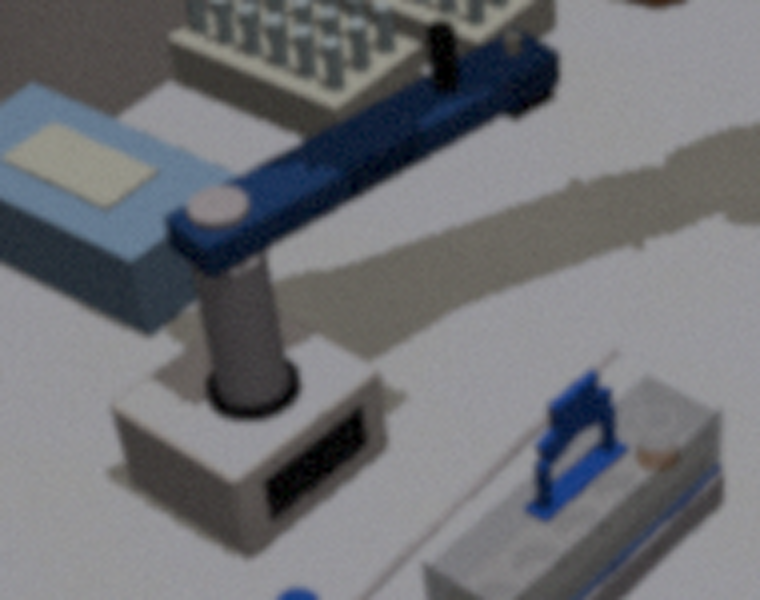

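The base box's front edge runs at about 176°, so true home points at about 86°. The arm now reads 169°, and 86° + 83° = 169°, so it is at its outer stop; it had simply started off home. Next is the hook.

```bash
python3 -c "
from h import *
plan((.535,.3985,.32),166)"
```

```text
d [-5.23 60.6  10.91] tw 0.214 yx0 178.2 at [ 0.4642 -0.2054  0.43  ] F [-0.3  0.   0.7] w 0.0383 t 5.8 j7 113.0
```

>>> apply_moves(
  increments=[
    [-5.2, 60.6, 5, 0.21],
    [-5.2, 60.6, 5, 0.21],
    [-5.2, 60.6, 5, 0.21],
    [-5.2, 60.6, 5, 0.21],
    [-5.2, 60.6, 5, 0.21],
    [-5.2, 60.6, 5, 0.21],
    [-5.2, 60.6, 5, 0.21],
    [-5.2, 60.6, 5, 0.21],
    [-5.2, 60.6, 5, 0.21],
    [-5.2, 60.6, 5, 0.21],
  ],
  jaw=0.42,
)

```text
t: 6.67
tool_pos: [0.5108, 0.1955, 0.397]
ee_rot: [[-0.971, 0.239, 0.001], [0.239, 0.971, -0.0], [-0.001, 0.0, -1.0]]
contact_force: [1.4, 0.3, -0.0]
width: 0.0359
```

```bash
python3 -c "
from h import *
plan((.535,.3985,.32),166)"
```

```text
d [ 2.51 20.28  7.7 ] tw 0.003 yx0 166.2 at [0.5108 0.1955 0.397 ] F [ 1.4  0.3 -0. ] w 0.0359 t 6.7 j7 55.0
```

>>> apply_moves(
  increments=[
    [2.5, 20.3, 7.7, 0],
    [2.5, 20.3, 7.7, 0],
    [2.5, 20.3, 7.7, 0],
    [2.5, 20.3, 7.7, 0],
    [2.5, 20.3, 7.7, 0],
    [2.5, 20.3, 7.7, 0],
    [2.5, 20.3, 7.7, 0],
    [2.5, 20.3, 7.7, 0],
    [2.5, 20.3, 7.7, 0],
  ],
)

```text
t: 7.42
tool_pos: [0.5356, 0.3967, 0.3208]
ee_rot: [[-0.971, 0.239, 0.002], [0.239, 0.971, -0.001], [-0.002, -0.0, -1.0]]
contact_force: [-0.3, -0.5, -0.8]
width: 0.0358
```

```bash
python3 -c "
from h import *
import cv2
plan((.535,.3985,.19),166)
o=get_obs();im=snapshot('wrist')[:,:,::-1];cv2.imwrite('pics/w4.png',im)
print(proj('wrist',[.535,.3985,.193],o),proj('wrist',[.4335,.428,.172],o))
hsv=cv2.cvtColor(im.copy(),cv2.COLOR_BGR2HSV);m=cv2.inRange(hsv,(5,120,90),(22,255,255))
n,l,s,c=cv2.connectedComponentsWithStats(m);print([(s[i].tolist(),c[i].round(1).tolist(),plane('wrist',c[i],.19,o)) for i in range(1,n) if s[i,4]>40])"
```

```text
d [ 0.12  0.17 13.08] tw 0.003 yx0 166.2 at [0.5356 0.3967 0.3208] F [-0.3 -0.5 -0.8] w 0.0358 t 7.4 j7 42.0
[282.62903776 200.55066035] [289.09361959  44.66941883]
[([56, 136, 24, 25, 351], [69.6, 146.4], array([0.46180974, 0.26336936, 0.19      ])), ([17, 159, 27, 24, 348], [30.6, 170.0], array([0.47069124, 0.22938171, 0.19      ])), ([271, 190, 14, 17, 191], [277.8, 198.5], array([0.53359153, 0.39522286, 0.19      ])), ([47, 222, 26, 23, 364], [61.3, 231.9], array([0.52008873, 0.23029798, 0.19      ])), ([102, 235, 25, 22, 309], [115.8, 244.0], array([0.53925552, 0.26648826, 0.19      ]))]
```

View pics/w4.png

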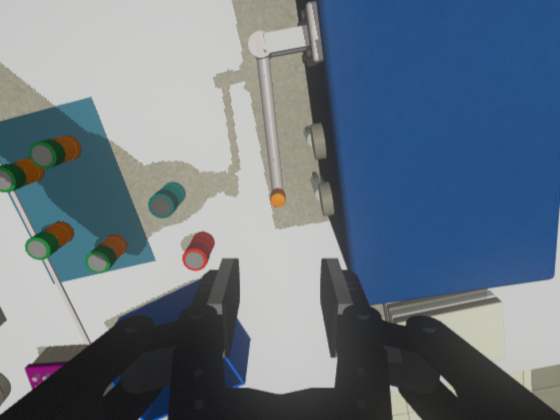

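The hook tip is at (278,198) and the hinge at (261,43). There are two gauges on the module face near the bar, at (318,140) and (326,195), so I'll measure the clearance.

```bash
python3 -c "
from h import *
o=get_obs()
h=plane('wrist',(261,43),.18,o);t=plane('wrist',(277.8,197),.193,o);v=t-h
print(h,t,np.linalg.norm(v[:2]),np.degrees(np.arctan2(v[1],v[0])))
for a,b in (((326,197),(209.7,143.3)),((318,140),(191,148.3))): print('gauge',tri(('wrist',a,o),('side',b)))
A=plane('wrist',(315,0),.211,o);B=plane('wrist',(370,305),.211,o);f=(B-A)[:2]/np.linalg.norm((B-A)[:2]);print('face',A,B,np.degrees(np.arctan2(f[1],f[0])))
nrm=np.array([-f[1],f[0]])
for q in (h,t,tri(('wrist',(326,197),o),('side',(209.7,143.3)))[0],tri(('wrist',(313,197),o),('side',(209.7,143.3)))[0]): print('dist to face',(A[:2]-q[:2])@nrm)
"
```

```text
[0.42873306 0.40986135 0.18      ] [0.53174102 0.39582863 0.193     ] 0.10395940987765169 -7.757621205069831
gauge (array([0.56732994, 0.43407166, 0.11497371]), [[0.3, 1.1], [-0.3, 0.2]])
gauge (array([0.51294885, 0.43780556, 0.11419962]), [[0.2, 1.3], [-0.4, 0.1]])
face [0.41777822 0.44601391 0.211     ] [0.62443174 0.44353904 0.211     ] -0.6861389546861093
dist to face 0.036018785312572466
dist to face 0.048816973503704876
dist to face 0.010150505524297393
dist to face 0.022395783812519207
```

```bash
python3 -c "
from h import *
o=get_obs()
for p in ((44,153),(9,178),(40,246),(100,258)): print('v',plane('wrist',p,.056,o))
for p in ((325,60),(345,170),(370,303),(558,275)): print('edge',plane('wrist',p,.211,o))
print('proj face ends from side est', proj('wrist',(.3517,.4836,.211),o),proj('wrist',(.6226,.4226,.211),o))
for p in ((.4287,.4099,.18),(.4178,.446,.211),(.6244,.4435,.211)): print(proj('side',p))
"
python3 - <<'E'
import cv2
a=cv2.imread('pics/side0.png')[80:200,105:265];cv2.imwrite('pics/c4.png',cv2.resize(a,None,fx=5,fy=5,interpolation=cv2.INTER_CUBIC))
E
```

```text
v [0.46439965 0.1524742  0.056     ]
v [0.48068149 0.10285858 0.056     ]
v [0.56444881 0.09955718 0.056     ]
v [0.59591458 0.16175451 0.056     ]
edge [0.45019028 0.44515062 0.211     ]
edge [0.51892562 0.44438501 0.211     ]
edge [0.62272322 0.44382024 0.211     ]
edge [0.63209746 0.57942163 0.211     ]
proj face ends from side est [ 360.51017017 -163.90349967] [341.84969489 308.74201013]
[159.35522472 144.0102302 ]
[148.94110938 127.91723973]
[223.75100165 107.85741017]
```

View pics/c4.png

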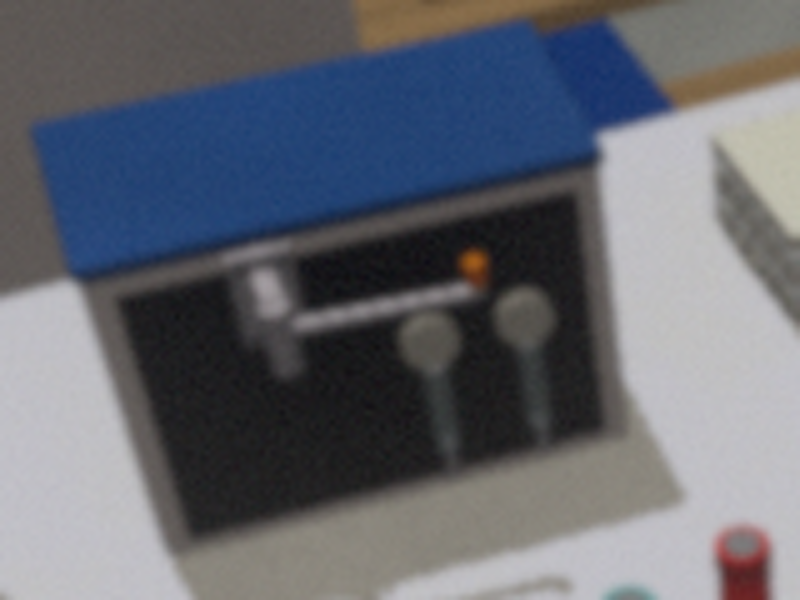

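```bash
python3 -c "
from h import *
A=plane('side',(120.6,135.6),.211);B=plane('side',(224.6,112),.211);v=B-A;print(A,B,np.degrees(np.arctan2(v[1],v[0])))
plan((.5325,.395,.185),172)"
```

```text
[0.34481361 0.44653788 0.211     ] [0.61927004 0.42431038 0.211     ] -4.630127784228857
d [ 0.29 -0.24 13.62] tw -0.102 yx0 166.2 at [0.5356 0.3967 0.3212] F [ 0.5 -1.   1. ] w 0.0359 t 7.5 j7 42.0
```

>>> apply_moves(
  increments=[
    [0.3, -0.25, 3, -0.1],
    [0.3, -0.25, 6, -0.1],
    [0.3, -0.25, 9, -0.1],
    [0.3, -0.25, 9, -0.1],
    [0.3, -0.25, 11, -0.1],
    [0.3, -0.25, 12.5, -0.1],
    [0.3, -0.25, 13.6, -0.1],
    [0.3, -0.25, 13.6, -0.1],
    [0.3, -0.25, 13.6, -0.1],
  ],
  jaw=0.32,
)

```text
t: 8.22
tool_pos: [0.5312, 0.3972, 0.1852]
ee_rot: [[-0.99, 0.138, 0.001], [0.138, 0.99, 0.0], [-0.001, 0.0, -1.0]]
contact_force: [-0.5, 0.2, 0.5]
width: 0.0271
```

```bash
python3 -c "
from h import *
import cv2
o=get_obs();im=snapshot('wrist')[:,:,::-1];cv2.imwrite('pics/w5.png',cv2.resize(im[150:420,140:420],None,fx=2,fy=2))
H=(.429,.410)
arc(H,[-8,-18,-28,-38,-48,-58,-68,-78,-88,-93],.1045,.185,180)"
```

```text
d [-0.13 -0.19  0.07] tw 0.001 yx0 172.1 at [0.5314 0.3975 0.1857] F [ 1.1 -0.1  0.4] w 0.027 t 8.3 j7 48.0
d [ 0.03 -2.    0.07] tw 0.176 yx0 172.1 at [0.5314 0.3975 0.1857] F [ 1.1 -0.1  0.4] w 0.027 t 8.3 j7 48.0
d [ 0.5  -3.76  0.06] tw 0.35 yx0 172.1 at [0.5314 0.3975 0.1857] F [ 1.1 -0.1  0.4] w 0.027 t 8.3 j7 48.0
d [ 1.27 -5.41  0.06] tw 0.525 yx0 172.1 at [0.5314 0.3975 0.1857] F [ 1.1 -0.1  0.4] w 0.027 t 8.3 j7 48.0
d [ 2.32 -6.9   0.06] tw 0.699 yx0 172.1 at [0.5314 0.3975 0.1857] F [ 1.1 -0.1  0.4] w 0.027 t 8.3 j7 48.0
d [ 3.61 -8.19  0.05] tw 0.874 yx0 172.1 at [0.5314 0.3975 0.1857] F [ 1.1 -0.1  0.4] w 0.027 t 8.3 j7 48.0
d [ 5.1  -9.23  0.05] tw 1.048 yx0 172.1 at [0.5314 0.3975 0.1857] F [ 1.1 -0.1  0.4] w 0.027 t 8.3 j7 48.0
d [  6.75 -10.     0.05] tw 1.223 yx0 172.1 at [0.5314 0.3975 0.1857] F [ 1.1 -0.1  0.4] w 0.027 t 8.3 j7 48.0
d [  8.51 -10.47   0.04] tw 1.398 yx0 172.1 at [0.5314 0.3975 0.1857] F [ 1.1 -0.1  0.4] w 0.027 t 8.3 j7 48.0
d [  9.42 -10.59   0.04] tw 1.485 yx0 172.1 at [0.5314 0.3975 0.1857] F [ 1.1 -0.1  0.4] w 0.027 t 8.3 j7 48.0
```

View pics/w5.png

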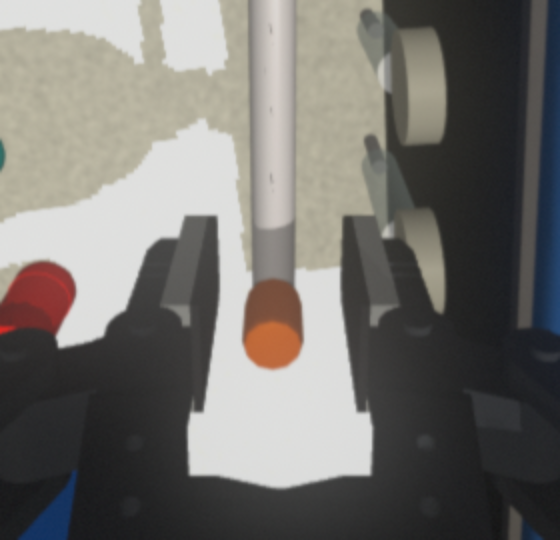

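The orange tip sits centred between the jaws, with clearance to the gauges. I'll swing it out.

>>> apply_moves(
  increments=[
    [0, -2.0, 0, 0.1],
    [0.25, -3.0, 0, 0.22],
    [0.6, -4.0, 0, 0.34],
    [1.1, -5.0, 0, 0.46],
    [1.7, -6.0, 0, 0.58],
    [2.3, -6.9, 0, 0.7],
    [3.2, -7.8, 0, 0.81],
    [4.1, -8.6, 0, 0.93],
    [5.1, -9.2, 0, 1.05],
    [5.1, -9.2, 0, 1.05],
  ],
)

```text
t: 9.1
tool_pos: [0.4671, 0.3132, 0.1858]
ee_rot: [[-0.368, 0.93, 0.001], [0.93, 0.368, 0.002], [0.002, 0.002, -1.0]]
contact_force: [0.4, 0.5, 0.1]
width: 0.0273
```

```bash
python3 -c "
from h import *
H=(.429,.410)
arc(H,[-78,-84,-88,-92,-95,-98,-101],.1045,.185,180)"
```

```text
d [ 0.1  -1.72  0.08] tw 0.167 yx0 111.6 at [0.4671 0.3132 0.1858] F [0.4 0.5 0.1] w 0.0273 t 9.1 j7 -8.0
d [ 0.34 -2.79  0.08] tw 0.272 yx0 111.6 at [0.4671 0.3132 0.1858] F [0.4 0.5 0.1] w 0.0273 t 9.1 j7 -8.0
d [ 0.56 -3.49  0.08] tw 0.342 yx0 111.6 at [0.4671 0.3132 0.1858] F [0.4 0.5 0.1] w 0.0273 t 9.1 j7 -8.0
d [ 0.83 -4.17  0.08] tw 0.411 yx0 111.6 at [0.4671 0.3132 0.1858] F [0.4 0.5 0.1] w 0.0273 t 9.1 j7 -8.0
d [ 1.06 -4.66  0.08] tw 0.464 yx0 111.6 at [0.4671 0.3132 0.1858] F [0.4 0.5 0.1] w 0.0273 t 9.1 j7 -8.0
d [ 1.31 -5.14  0.08] tw 0.516 yx0 111.6 at [0.4671 0.3132 0.1858] F [0.4 0.5 0.1] w 0.0273 t 9.1 j7 -8.0
d [ 1.6  -5.61  0.07] tw 0.568 yx0 111.6 at [0.4671 0.3132 0.1858] F [0.4 0.5 0.1] w 0.0273 t 9.1 j7 -8.0
```

>>> apply_moves(
  increments=[
    [0.1, -1.0, 0, 0.09],
    [0.1, -1.7, 0, 0.17],
    [0.35, -2.8, 0, 0.27],
    [0.55, -3.5, 0, 0.34],
    [0.7, -3.8, 0, 0.38],
    [0.85, -4.2, 0, 0.41],
    [0.85, -4.2, 0, 0.41],
    [0.85, -4.2, 0, 0.41],
  ],
)

```text
t: 9.77
tool_pos: [0.426, 0.3062, 0.1849]
ee_rot: [[0.023, 1.0, 0.001], [1.0, -0.023, 0.001], [0.001, 0.001, -1.0]]
contact_force: [-0.6, 0.0, -0.0]
width: 0.0273
```

>>> apply_moves(
  increments=[
    [0, -0.3, 0, 0.03],
    [0, -0.3, 0, 0.03],
    [0, -0.3, 0, 0.03],
  ],
)

```text
t: 10.02
tool_pos: [0.4229, 0.306, 0.1843]
ee_rot: [[0.054, 0.999, 0.001], [0.999, -0.054, 0.001], [0.001, 0.001, -1.0]]
contact_force: [0.9, -0.1, -0.1]
width: 0.0273
```

```bash
python3 -c "
from h import *
H=np.array((.429,.410));v=get_obs()['tool_pos'][:2]-H;print(np.linalg.norm(v),np.degrees(np.arctan2(v[1],v[0])))
arc(H,[-92,-95,-98],.1045,.185,180)"
```

```text
0.10422703219025237 -93.35991924718361
d [-0.03  0.25 -0.07] tw -0.02 yx0 86.9 at [0.4229 0.306  0.1843] F [ 0.9 -0.1 -0.1] w 0.0273 t 10.0 j7 -36.0
d [-0.02 -0.3  -0.07] tw 0.033 yx0 86.9 at [0.4229 0.306  0.1843] F [ 0.9 -0.1 -0.1] w 0.0273 t 10.0 j7 -36.0
d [ 0.01 -0.85 -0.07] tw 0.085 yx0 86.9 at [0.4229 0.306  0.1843] F [ 0.9 -0.1 -0.1] w 0.0273 t 10.0 j7 -36.0
```

Not at the stop yet, so I'll push on in small steps.

>>> apply_moves(
  increments=[
    [0, -0.3, 0, 0.03],
    [0, -0.3, 0, 0.03],
    [0, -0.3, 0, 0.03],
  ],
)

```text
t: 10.27
tool_pos: [0.4196, 0.3059, 0.184]
ee_rot: [[0.085, 0.996, 0.0], [0.996, -0.085, 0.0], [0.0, 0.0, -1.0]]
contact_force: [0.4, -0.0, 0.3]
width: 0.0271
```

>>> apply_moves(
  increments=[
    [0, -0.3, 0, 0.03],
    [0, -0.3, 0, 0.03],
    [0, -0.3, 0, 0.03],
  ],
)

```text
t: 10.52
tool_pos: [0.4164, 0.3062, 0.1838]
ee_rot: [[0.115, 0.993, -0.0], [0.993, -0.115, -0.0], [-0.0, -0.0, -1.0]]
contact_force: [-0.1, 0.1, -0.4]
width: 0.0273
```

>>> apply_moves(
  increments=[
    [0, -0.3, 0, 0.03],
    [0, -0.3, 0, 0.03],
    [0, -0.3, 0, 0.03],
  ],
)

```text
t: 10.77
tool_pos: [0.4135, 0.3064, 0.1839]
ee_rot: [[0.145, 0.989, -0.0], [0.989, -0.145, -0.0], [-0.0, -0.0, -1.0]]
contact_force: [-0.4, -0.4, 0.1]
width: 0.0277
```

>>> apply_moves(
  increments=[
    [0, -0.2, 0, 0],
    [0, -0.2, 0, 0],
    [0, -0.2, 0, 0],
  ],
)

```text
t: 11.02
tool_pos: [0.4131, 0.3064, 0.184]
ee_rot: [[0.146, 0.989, 0.003], [0.989, -0.146, 0.0], [0.001, 0.003, -1.0]]
contact_force: [8.6, 0.4, -3.3]
width: 0.0274
```

Contact force is 8.6 N, and the bar reads about -94.6°, square to the module face at -4.6°. It's at the stop, so I'll back off, lift and measure the tip.

>>> apply_moves(
  increments=[
    [0, 0.5, 0, 0],
    [0, 0.5, 0, 0],
    [0, 0.6, -3, 0],
    [0, 0.6, -6, 0],
    [0, 0.6, -9, 0],
    [0, 0.6, -12, 0],
    [0, 0.6, -14, 0],
    [0, 0.6, -14, 0],
    [0, 0.6, -14, 0],
    [0, 0.6, -14, 0],
  ],
)

```text
t: 11.85
tool_pos: [0.4169, 0.3059, 0.323]
ee_rot: [[0.146, 0.989, -0.001], [0.989, -0.146, -0.001], [-0.001, -0.001, -1.0]]
contact_force: [-0.8, -1.1, -0.7]
width: 0.0271
```

```bash
cat >> h.py <<'E'
import cv2
def blobs(im,lo,hi,amin=40):
    m=cv2.inRange(cv2.cvtColor(np.ascontiguousarray(im),cv2.COLOR_RGB2HSV),lo,hi)
    n,l,s,c=cv2.connectedComponentsWithStats(m);return [(c[i],s[i]) for i in range(1,n) if s[i,4]>amin]
E
python3 -c "
from h import *
o=get_obs();im=snapshot('wrist');cv2.imwrite('pics/w6.png',im[:,:,::-1])
for c,s in blobs(im,(5,120,90),(22,255,255)): print(c.round(1),s,plane('wrist',c,.190,o))
print(proj('wrist',(.4207,.306,.19),o),proj('wrist',(.429,.41,.18),o))
plan((.56,-.067,.3))"
```

```text
[287.3 199.3] [281 191  14  17 180] [0.42230007 0.30500055 0.19      ]
[285.0052884  198.34632811] [275.08467341  46.20145474]
d [-34.78  19.61   2.29] tw 0 yx0 81.6 at [0.4168 0.3058 0.3226] F [-0.6  0.   0.3] w 0.0274 t 11.9 j7 -44.0
```

View pics/w6.png

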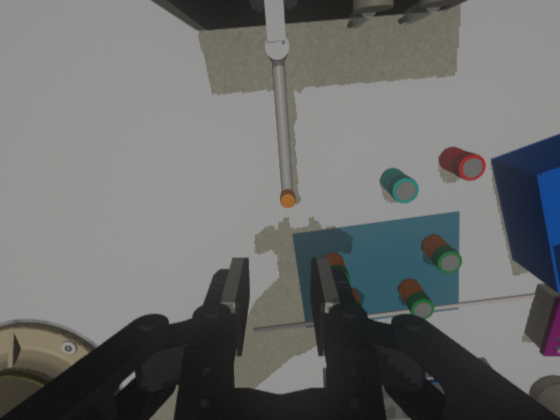

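The hook is out: tip at (287,199), hinge at (276,47), angle -94.2°. Next I'll go above the cover tab.

```bash
python3 -c "
from h import *
plan((.556,-.07,.31),176)"
```

```text
d [-35.14  19.26   1.29] tw -1.647 yx0 81.6 at [0.4168 0.3058 0.3226] F [-0.6  0.   0.3] w 0.0274 t 11.9 j7 -44.0
```

>>> apply_moves(
  increments=[
    [-35.1, 19.3, 1.3, -1.65],
    [-35.1, 19.3, 1.3, -1.65],
    [-35.1, 19.3, 1.3, -1.65],
    [-35.1, 19.3, 1.3, -1.65],
    [-35.1, 19.3, 1.3, -1.65],
    [-35.1, 19.3, 1.3, -1.65],
    [-35.1, 19.3, 1.3, -1.65],
    [-35.1, 19.3, 1.3, -1.65],
    [-35.1, 19.3, 1.3, -1.65],
    [-35.1, 19.3, 1.3, -1.65],
  ],
  jaw=0.5,
)

```text
t: 12.73
tool_pos: [0.542, -0.0294, 0.311]
ee_rot: [[-0.801, 0.598, -0.002], [0.598, 0.801, 0.0], [0.002, -0.001, -1.0]]
contact_force: [0.6, 0.2, 0.5]
width: 0.0426
```

```bash
python3 -c "
from h import *
plan((.556,-.07,.31),176)"
```

```text
d [-3.55 -2.42  0.1 ] tw -0.571 yx0 143.3 at [ 0.542  -0.0294  0.311 ] F [0.6 0.2 0.5] w 0.0426 t 12.7 j7 61.0
```

>>> apply_moves(
  increments=[
    [-3.5, -2.4, 0.1, -0.57],
    [-3.5, -2.4, 0.1, -0.57],
    [-3.5, -2.4, 0.1, -0.57],
    [-3.5, -2.4, 0.1, -0.57],
    [-3.5, -2.4, 0.1, -0.57],
    [-3.5, -2.4, 0.1, -0.57],
    [-3.5, -2.4, 0.1, -0.57],
    [-3.5, -2.4, 0.1, -0.57],
  ],
)

```text
t: 13.4
tool_pos: [0.5555, -0.0682, 0.3107]
ee_rot: [[-0.997, 0.08, -0.002], [0.08, 0.997, 0.0], [0.002, 0.0, -1.0]]
contact_force: [-0.0, -0.1, -0.5]
width: 0.0428
```

```bash
python3 -c "
from h import *
plan((.556,-.07,.31),176)
o=get_obs();im=snapshot('wrist');cv2.imwrite('pics/w7.png',im[:,:,::-1])
for c,s in blobs(im,(105,150,60),(125,255,255)): print(c.round(1),s,plane('wrist',c,.17,o))
sc=snapshot('scene');print([ (c.round(1),s) for c,s in blobs(sc,(105,150,60),(125,255,255))])"
```

```text
d [-0.07 -0.18  0.07] tw -0.01 yx0 175.4 at [ 0.5555 -0.0682  0.3107] F [-0.  -0.1 -0.5] w 0.0428 t 13.4 j7 98.0
[275.6 165.9] [ 264  125   21   92 1240] [ 0.53101004 -0.06964774  0.17      ]
[511.9 311.5] [ 457  255  103  114 6832] [0.67210241 0.11916829 0.17      ]
[(array([274.7,  14.9]), array([270,  11,   9,  11,  61], dtype=int32)), (array([196.4,  96.8]), array([152,  71,  82,  52, 791], dtype=int32)), (array([253.4, 171.2]), array([243, 153,  23,  36, 288], dtype=int32)), (array([486.1, 236.6]), array([ 430,  184,  111,  109, 6444], dtype=int32)), (array([184.1, 212.6]), array([179, 208,  10,  11,  80], dtype=int32)), (array([301. , 288.7]), array([ 263,  254,   75,   70, 1998], dtype=int32))]
```

View pics/w7.png

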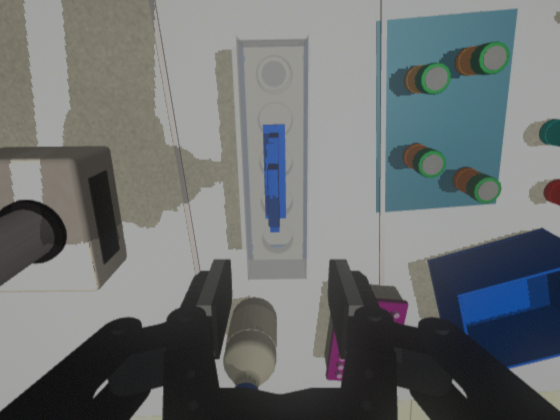

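```bash
python3 -c "
from h import *
o=get_obs();im=cv2.imread('pics/w7.png')
print('strip ends',plane('wrist',(275,125),.1,o),plane('wrist',(275.5,218),.1,o),'mid',plane('wrist',(275,172),.1,o))
print('std top',plane('wrist',(274,73),.09,o))
print('pred tab top ends', [proj('wrist',(.556+s*.022,-.0665-s*.0015,.182),o).round(1) for s in(-1,1)])
hsv=cv2.cvtColor(im,cv2.COLOR_BGR2HSV)
for y in range(126,240,8):
  r=hsv[y,255:300];b=np.where((r[:,0]>105)&(r[:,0]<125)&(r[:,1]>150))[0]
  print(y,(b.min()+255,b.max()+255) if len(b) else None, im[y,[266,270,274,278,282],0])
"
```

```text
strip ends [ 0.50884454 -0.06912588  0.1       ] [ 0.59821016 -0.07610989  0.1       ] mid [ 0.55214205 -0.07274825  0.1       ]
std top [ 0.46443119 -0.06642871  0.09      ]
pred tab top ends [array([282.3, 172.7]), array([282.9, 230.3])]
126 (np.int64(264), np.int64(283)) [159 160 159 161 162]
134 (np.int64(279), np.int64(283)) [113  79  77 115 162]
142 (np.int64(269), np.int64(283)) [109 141 155 145 161]
150 (np.int64(267), np.int64(283)) [119 159 159 144 161]
158 (np.int64(265), np.int64(283)) [156 160 159 151 160]
166 (np.int64(266), np.int64(284)) [150  76  76 105 159]
174 (np.int64(265), np.int64(284)) [154 156 158 111 159]
182 (np.int64(266), np.int64(284)) [155 156 158 115 159]
190 (np.int64(266), np.int64(284)) [148 156 158 122 158]
198 (np.int64(270), np.int64(284)) [108 131 107 102 157]
206 (np.int64(280), np.int64(284)) [110 109 107 100 156]
214 (np.int64(280), np.int64(284)) [117 107 108 101 157]
222 None [143 107 108 100 143]
230 (np.int64(272), np.int64(277)) [142 145 146 147 143]
238 None [143 143 143 142 142]
```

```bash
python3 -c "
from h import *
plan((.554,-.0725,.17),175.6)"
```

```text
d [ 0.11 -0.44 14.1 ] tw -0.002 yx0 175.5 at [ 0.5556 -0.0682  0.311 ] F [-0.2  0.3  0.1] w 0.0427 t 13.5 j7 98.0
```

>>> apply_moves(
  increments=[
    [0.1, -0.45, 3, 0],
    [0.1, -0.45, 6, 0],
    [0.1, -0.45, 9, 0],
    [0.1, -0.45, 11, 0],
    [0.1, -0.45, 13, 0],
    [0.1, -0.45, 14, 0],
    [0.1, -0.45, 14, 0],
    [0.1, -0.45, 14, 0],
  ],
)

```text
t: 14.17
tool_pos: [0.5544, -0.0727, 0.1717]
ee_rot: [[-0.997, 0.077, -0.001], [0.077, 0.997, -0.0], [0.001, -0.0, -1.0]]
contact_force: [1.2, -0.1, -0.1]
width: 0.0428
```

>>> apply_moves(
  increments=[
    [0, 0, 0, 0],
    [0, 0, 0, 0],
    [0, 0, 0, 0],
    [0, 0, 0, 0],
    [0, 0, 0, 0],
    [0, 0, 0, 0],
    [0, 0, 0, 0],
  ],
  jaw=0,
)

```text
t: 14.75
tool_pos: [0.5551, -0.073, 0.1727]
ee_rot: [[-0.997, 0.077, 0.002], [0.077, 0.997, 0.0], [-0.002, 0.0, -1.0]]
contact_force: [-0.6, -0.7, 6.5]
width: 0.0067
```

```bash
python3 -c "
from h import *
plan((.554,-.0725,.17),175.6)"
```

```text
d [0.12 0.04 0.27] tw -0.0 yx0 175.6 at [ 0.5551 -0.073   0.1727] F [-0.6 -0.7  6.5] w 0.0067 t 14.8 j7 101.0
```

>>> apply_moves(
  increments=[
    [0, 0, -1, 0],
    [0, 0, -2, 0],
    [0, 0, -3, 0],
    [0, 0, -4.5, 0],
    [0, 0, -6, 0],
    [0, 0, -7.5, 0],
    [0, 0, -9, 0],
    [0, 0, -11, 0],
    [0, 0, -12, 0],
    [0, 0, -12, 0],
  ],
)

```text
t: 15.58
tool_pos: [0.5555, -0.0731, 0.2944]
ee_rot: [[-0.997, 0.077, 0.004], [0.077, 0.997, 0.0], [-0.004, 0.001, -1.0]]
contact_force: [-0.2, -0.2, -1.5]
width: 0.0071
```

```bash
python3 -c "
from h import *
plan((.4179,.2499,.29),175.8)
o=get_obs();im=snapshot('wrist');cv2.imwrite('pics/w8.png',im[:,:,::-1]);cv2.imwrite('pics/scene3.png',snapshot('scene')[:,:,::-1])
a=cv2.resize(im[:,:,::-1],(400,300));b=cv2.resize(cv2.imread('pics/scene3.png')[90:240,160:360],(400,300));cv2.imwrite('pics/m3.png',np.hstack([a,b]))"
```

```text
d [16.21 31.15  0.39] tw -0.004 yx0 175.6 at [ 0.5555 -0.0731  0.2944] F [-0.2 -0.2 -1.5] w 0.0071 t 15.6 j7 98.0
```

View pics/m3.png

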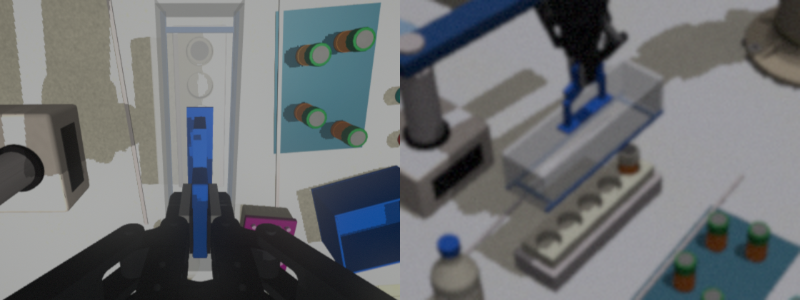

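The cover is lifted level, with the four empty nests and the standard in the robot-end nest visible below it. Now carrying it to the hook.

>>> apply_moves(
  increments=[
    [1, 2, 0, 0],
    [2.6, 5, 0, 0],
    [4.2, 8, 0, 0],
    [5.8, 11, 0, 0],
    [7.4, 14, 0, 0],
    [9, 17, 0, 0],
    [10.6, 20, 0, 0],
    [12.2, 23, 0, 0],
    [13.6, 26, 0, 0],
    [14.8, 28.4, 0.2, 0],
  ],
)

```text
t: 16.52
tool_pos: [0.4267, 0.2242, 0.2883]
ee_rot: [[-0.997, 0.074, -0.002], [0.074, 0.997, -0.0], [0.002, -0.0, -1.0]]
contact_force: [0.6, 1.2, -0.9]
width: 0.007
```

>>> apply_moves(
  increments=[
    [1.0, 1.7, 0, 0],
    [1.4, 2.7, 0, 0],
    [1.4, 2.7, 0, 0],
    [1.4, 2.7, 0, 0],
  ],
)

```text
t: 16.85
tool_pos: [0.4169, 0.2491, 0.2887]
ee_rot: [[-0.997, 0.077, -0.001], [0.077, 0.997, -0.001], [0.001, -0.001, -1.0]]
contact_force: [-0.3, -0.5, -2.0]
width: 0.007
```

```bash
python3 -c "
from h import *
plan((.4179,.2499,.231),175.8)
plan((.4259,.3576,.231),175.8)
o=get_obs();im=snapshot('wrist');cv2.imwrite('pics/w9.png',im[:,:,::-1]);si=snapshot('side');cv2.imwrite('pics/side3.png',si[:,:,::-1])
for n,i in(('wrist',im),('side',si)):
  for c,s in blobs(i,(5,140,110),(20,255,255),25): print(n,c.round(1),s)
print(proj('side',(.422,.305,.185)),proj('wrist',(.422,.305,.193),o))"
```

```text
d [-0.1   0.09  5.77] tw -0.003 yx0 175.6 at [0.4169 0.2491 0.2887] F [-0.3 -0.5 -2. ] w 0.007 t 16.9 j7 52.0
d [-0.07 10.89  5.75] tw -0.003 yx0 175.6 at [0.4169 0.2491 0.2887] F [-0.3 -0.5 -2. ] w 0.007 t 16.9 j7 52.0
wrist [366.4 218.9] [359 212  16  15 183]
[168.37321793 167.31248654] [368.16925857 219.10335443]
```

>>> apply_moves(
  increments=[
    [-0.1, 0.1, 2, 0],
    [-0.1, 0.1, 4, 0],
    [-0.1, 0.1, 5.8, 0],
    [-0.1, 0.1, 5.8, 0],
    [-0.1, 0.1, 5.8, 0],
    [-0.1, 0.1, 5.8, 0],
  ],
)

```text
t: 17.45
tool_pos: [0.4187, 0.2502, 0.2326]
ee_rot: [[-0.997, 0.078, 0.001], [0.078, 0.997, 0.001], [-0.001, 0.001, -1.0]]
contact_force: [0.2, -0.2, -1.6]
width: 0.0069
```

```bash
python3 -c "
from h import *
plan((.4259,.3576,.231),175.8)
cv2.imwrite('pics/side4.png',snapshot('side')[:,:,::-1]);cv2.imwrite('pics/scene4.png',snapshot('scene')[:,:,::-1])
a=cv2.resize(cv2.imread('pics/side4.png')[100:250,80:280],(400,300));b=cv2.resize(cv2.imread('pics/scene4.png')[150:300,330:530],(400,300));cv2.imwrite('pics/m4.png',np.hstack([a,b]))"
```

```text
d [ 0.13 10.77  0.17] tw -0.005 yx0 175.5 at [0.4187 0.2502 0.2326] F [ 0.2 -0.2 -1.6] w 0.0069 t 17.4 j7 53.0
```

View pics/m4.png

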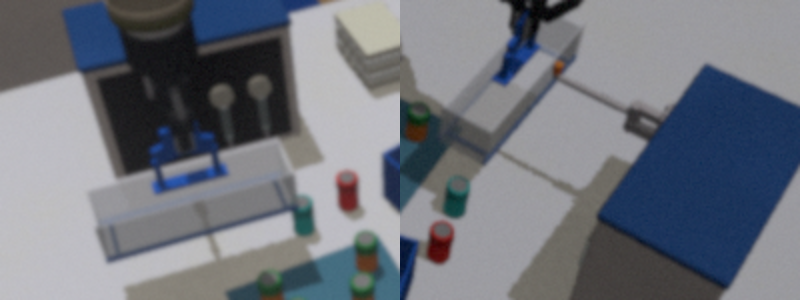

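The cover's handle is lined up in front of the upturned tip. I'll thread it on.

>>> apply_moves(
  increments=[
    [0.1, 1.2, 0.1, 0],
    [0.1, 2.4, 0.1, 0],
    [0.1, 3.6, 0.1, 0],
    [0.1, 4.6, 0.1, 0],
    [0.1, 5.4, 0.1, 0],
    [0.1, 5.4, 0.1, 0],
  ],
)

```text
t: 18.05
tool_pos: [0.4204, 0.3073, 0.2301]
ee_rot: [[-0.997, 0.074, -0.001], [0.074, 0.997, 0.0], [0.001, 0.0, -1.0]]
contact_force: [-0.0, -0.1, -2.5]
width: 0.0072
```

>>> apply_moves(
  increments=[
    [0, 1.2, 0, 0],
    [0, 2.4, 0, 0],
    [0, 3.6, 0, 0],
    [0, 4.6, 0, 0],
    [0, 5.3, 0, 0],
    [0, 5.3, 0, 0],
  ],
)

```text
t: 18.55
tool_pos: [0.4245, 0.3596, 0.2301]
ee_rot: [[-0.997, 0.074, -0.001], [0.074, 0.997, 0.0], [0.001, 0.0, -1.0]]
contact_force: [-0.6, -0.9, -2.0]
width: 0.0071
```

```bash
python3 -c "
from h import *
plan((.4259,.3576,.205),175.8)"
```

```text
d [-0.16 -0.19  2.51] tw -0.001 yx0 175.7 at [0.4245 0.3596 0.2301] F [-0.6 -0.9 -2. ] w 0.0071 t 18.6 j7 47.0
```

Clear of any contact. Lowering onto the bar.

>>> apply_moves(
  increments=[
    [-0.15, -0.2, 0.5, 0],
    [-0.15, -0.2, 1.0, 0],
    [-0.15, -0.2, 1.5, 0],
    [-0.15, -0.2, 1.9, 0],
    [-0.15, -0.2, 2.1, 0],
    [-0.15, -0.2, 2.1, 0],
  ],
)

```text
t: 19.05
tool_pos: [0.4261, 0.3549, 0.2087]
ee_rot: [[-0.997, 0.077, -0.001], [0.077, 0.997, -0.001], [0.001, -0.001, -1.0]]
contact_force: [0.2, 0.4, -2.2]
width: 0.007
```

>>> apply_moves(
  increments=[
    [0, 0, 0.2, 0],
    [0, 0, 0.4, 0],
    [0, 0, 0.4, 0],
  ],
)

```text
t: 19.3
tool_pos: [0.4267, 0.3555, 0.2061]
ee_rot: [[-0.997, 0.077, 0.001], [0.077, 0.997, 0.001], [-0.0, 0.001, -1.0]]
contact_force: [-0.7, -1.3, 1.2]
width: 0.0072
```

>>> apply_moves(
  increments=[
    [0, 0, 0.1, 0],
    [0, 0, 0.1, 0],
    [0, 0, 0.1, 0],
  ],
)

```text
t: 19.55
tool_pos: [0.4271, 0.3555, 0.2059]
ee_rot: [[-0.997, 0.077, 0.001], [0.077, 0.997, 0.002], [-0.001, 0.002, -1.0]]
contact_force: [0.1, -1.9, 7.2]
width: 0.0069
```

>>> apply_moves(
  increments=[
    [0, 0, 0, 0],
    [0, 0, 0, 0],
    [0, 0, 0, 0],
    [0, 0, 0, 0],
    [0, 0, 0, 0],
    [0, 0, 0, 0],
    [0, 0, 0, 0],
    [0, 0, 0, 0],
  ],
  jaw=0.35,
)

```text
t: 20.22
tool_pos: [0.4264, 0.3554, 0.2044]
ee_rot: [[-0.997, 0.077, -0.0], [0.077, 0.997, 0.0], [0.0, 0.0, -1.0]]
contact_force: [0.4, 0.0, -0.5]
width: 0.0296
```

>>> apply_moves(
  increments=[
    [0, 0, -1, 0],
    [0, 0, -2.5, 0],
    [0, 0, -5, 0],
    [0, 0, -8, 0],
    [0, 0, -11, 0],
    [0, 0, -13, 0],
    [0, 0, -13, 0],
    [0, 0, -13, 0],
  ],
)

```text
t: 20.88
tool_pos: [0.427, 0.3556, 0.3364]
ee_rot: [[-0.997, 0.077, 0.002], [0.077, 0.997, 0.003], [-0.002, 0.003, -1.0]]
contact_force: [-0.4, 0.6, -0.3]
width: 0.0299
```

```bash
python3 -c "
from h import *
o=get_obs();im=snapshot('wrist');cv2.imwrite('pics/w10.png',im[:,:,::-1])
for n in ('side','scene'):cv2.imwrite(f'pics/{n}5.png',snapshot(n)[:,:,::-1])
print([(c.round(1),s,plane('wrist',c,.182,o)) for c,s in blobs(im,(105,150,60),(125,255,255))])
print(proj('wrist',(.4259,.3576,.214),o))
print('cap', [(c.round(1),s[4],plane('wrist',c,.056,o)[:2].round(4)) for c,s in blobs(im,(55,120,60),(80,255,255))])
plan((.47,-.065,.3),176)
"
```

```text
[(array([487.5, 217.6]), array([  392,    64,   168,   340, 44161], dtype=int32), array([0.46230005, 0.52276192, 0.182     ])), (array([279.8, 167.4]), array([ 269,  128,   20,   95, 1167], dtype=int32), array([0.4074377 , 0.35718634, 0.182     ])), (array([279. , 230.5]), array([276, 228,   7,   6,  42], dtype=int32), array([0.46022254, 0.35245861, 0.182     ])), (array([437.6, 382.5]), array([429, 373,  19,  22, 110], dtype=int32), array([0.62999501, 0.49237805, 0.182     ])), (array([122.3, 382. ]), array([115, 374,  15,  18,  82], dtype=int32), array([0.60505825, 0.19015534, 0.182     ])), (array([164.7, 406.4]), array([146, 384,  31,  36, 489], dtype=int32), array([0.63842161, 0.22528328, 0.182     ])), (array([389.8, 397.4]), array([386, 387,  13,  17, 113], dtype=int32), array([0.64479298, 0.44685281, 0.182     ]))]
[282.48306013 202.6947968 ]
cap [(array([108.7, 202. ]), np.int32(229), array([0.461 , 0.1529])), (array([ 67.3, 217.9]), np.int32(210), array([0.4767, 0.0995])), (array([ 88.5, 277.6]), np.int32(280), array([0.5573, 0.105 ])), (array([138.9, 296.6]), np.int32(214), array([0.5895, 0.1625]))]
d [ -7.61 -41.55   3.38] tw -0.007 yx0 175.6 at [0.426  0.3551 0.3334] F [-0.3 -0.4 -0.4] w 0.0301 t 21.0 j7 46.0
```

The cover holds on the hook after release: the strip shows at about the same place and the tool is force-free. Next I'll measure the nests from above.

```bash
python3 -c "
from h import *
plan((.5555,-.068,.311),175.8)"
```

```text
d [-16.16 -41.19   2.27] tw -0.003 yx0 175.6 at [0.426  0.3551 0.3334] F [-0.3 -0.4 -0.4] w 0.0301 t 21.0 j7 46.0
```

>>> apply_moves(
  increments=[
    [-16.2, -41.2, 2, 0],
    [-16.2, -41.2, 2, 0],
    [-16.2, -41.2, 2, 0],
    [-16.2, -41.2, 2, 0],
    [-16.2, -41.2, 2, 0],
    [-16.2, -41.2, 2, 0],
    [-16.2, -41.2, 2, 0],
    [-16.2, -41.2, 2, 0],
    [-16.2, -41.2, 2, 0],
    [-16.2, -41.2, 2, 0],
  ],
  jaw=0.5,
)

```text
t: 21.87
tool_pos: [0.5482, -0.0444, 0.3146]
ee_rot: [[-0.997, 0.076, -0.002], [0.076, 0.997, 0.0], [0.002, 0.0, -1.0]]
contact_force: [1.8, 0.1, 0.0]
width: 0.0424
```

>>> apply_moves(
  increments=[
    [-1.5, -3.5, 0, 0],
    [-1.5, -3.5, 0, 0],
    [-1.5, -3.5, 0, 0],
    [-1.5, -3.5, 0, 0],
    [-1.5, -3.5, 0, 0],
  ],
)

```text
t: 22.28
tool_pos: [0.5606, -0.0769, 0.3148]
ee_rot: [[-0.997, 0.075, -0.002], [0.075, 0.997, 0.001], [0.002, 0.001, -1.0]]
contact_force: [0.1, 0.0, 0.0]
width: 0.0423
```

```bash
python3 -c "
from h import *
plan((.5555,-.068,.311),175.8)
o=get_obs();im=snapshot('wrist');cv2.imwrite('pics/w11.png',im[:,:,::-1])
g=cv2.medianBlur(cv2.cvtColor(im,cv2.COLOR_RGB2GRAY),5)
for z,x in ((.055,.468),(.055,.512),(.055,.556),(.055,.6),(.055,.643)): print(proj('wrist',(x,-.067-(x-.556)*.075,z),o).round(0))
c=cv2.HoughCircles(g,cv2.HOUGH_GRADIENT,1,25,param1=80,param2=14,minRadius=12,maxRadius=26)
for q in c[0]:
  if 230<q[0]<330: print(q.round(1),plane('wrist',q[:2],.055,o).round(4))
print('cap', [(c.round(1),s[4],plane('wrist',c,.056,o)[:2].round(4)) for c,s in blobs(im,(55,120,60),(80,255,255))])
"
```

```text
d [0.58 0.85 0.38] tw -0.001 yx0 175.7 at [ 0.5606 -0.0769  0.3148] F [0.1 0.  0. ] w 0.0423 t 22.3 j7 99.0
[290.  72.]
[289. 117.]
[289. 160.]
[289. 199.]
[288. 235.]
[258.5 313.5  22. ] [ 0.7449 -0.1173  0.055 ]
[255.5 356.5  24.3] [ 0.8093 -0.1272  0.055 ]
[283.5  66.5  12.9] [ 0.4627 -0.066   0.055 ]
[283.5 225.5  14.6] [ 0.6309 -0.0781  0.055 ]
[279.5 189.5  21.8] [ 0.5882 -0.0794  0.055 ]
[278.5 152.5  21.8] [ 0.5475 -0.0774  0.055 ]
[278.5 112.5  14.7] [ 0.5063 -0.0743  0.055 ]
cap [(array([499.5,  52.6]), np.int32(300), array([0.466 , 0.1447])), (array([442.3,  72.6]), np.int32(276), array([0.4802, 0.0904])), (array([437.4, 157.2]), np.int32(225), array([0.565 , 0.0907])), (array([490.7, 183.7]), np.int32(174), array([0.5988, 0.1503]))]
```

```bash
python3 -c "
import cv2,numpy as np
im=cv2.imread('pics/w11.png');g=cv2.GaussianBlur(cv2.cvtColor(im,cv2.COLOR_BGR2GRAY),(3,3),0)
print('col',[int(g[y,277:287].mean()) for y in range(30,270,3)])
for y in (66,112,152,170,189,225): print(y,[int(v) for v in g[y-1:y+2,236:326:2].mean(0)])
"
```

```text
col [158, 155, 154, 158, 159, 159, 151, 153, 142, 120, 119, 120, 120, 121, 120, 120, 125, 156, 133, 149, 159, 159, 145, 151, 159, 159, 159, 159, 159, 159, 160, 159, 158, 118, 140, 159, 157, 151, 159, 159, 159, 159, 159, 159, 159, 158, 127, 93, 152, 159, 153, 158, 159, 159, 159, 159, 159, 159, 143, 85, 106, 156, 158, 153, 158, 158, 158, 158, 158, 157, 112, 82, 111, 156, 158, 159, 159, 159, 159, 159]
66 [159, 159, 151, 129, 125, 119, 133, 143, 119, 133, 157, 138, 123, 120, 109, 107, 151, 151, 124, 120, 120, 120, 120, 121, 121, 121, 120, 120, 120, 127, 152, 148, 121, 153, 159, 159, 159, 159, 159, 159, 154, 147, 158, 159, 159]
112 [160, 159, 159, 143, 125, 124, 124, 135, 119, 117, 145, 159, 159, 159, 157, 139, 154, 160, 159, 160, 159, 159, 159, 159, 160, 159, 159, 160, 150, 120, 118, 111, 120, 156, 160, 160, 160, 160, 160, 159, 146, 153, 160, 160, 160]
152 [159, 160, 160, 159, 150, 125, 125, 119, 140, 116, 121, 152, 159, 159, 159, 154, 152, 159, 159, 159, 159, 159, 159, 159, 159, 159, 159, 159, 158, 131, 117, 115, 137, 158, 159, 160, 160, 160, 160, 155, 140, 159, 160, 160, 160]
170 [157, 159, 159, 159, 150, 124, 123, 121, 129, 114, 112, 145, 158, 159, 158, 159, 159, 158, 149, 128, 106, 97, 96, 96, 92, 88, 89, 95, 114, 139, 155, 159, 159, 159, 160, 160, 160, 160, 160, 154, 154, 160, 160, 160, 160]
189 [159, 159, 159, 159, 156, 131, 123, 123, 119, 112, 109, 133, 157, 159, 159, 159, 155, 154, 158, 159, 159, 159, 159, 159, 159, 159, 159, 159, 150, 127, 117, 131, 155, 159, 159, 159, 160, 160, 159, 146, 151, 160, 160, 160, 160]
225 [159, 159, 159, 160, 159, 159, 135, 122, 117, 126, 110, 112, 149, 158, 158, 158, 157, 154, 156, 158, 158, 158, 158, 159, 158, 158, 159, 159, 148, 118, 122, 145, 157, 158, 158, 159, 159, 157, 156, 148, 159, 160, 160, 160, 160]
```

```bash
python3 -c "
from h import *
o=get_obs()
P=[]
for i,c,y0,y1 in ((2,283.6,97,133),(3,283.7,141,173.5),(4,284,180,211.5),(5,284.4,219,247.5)):
  A=plane('wrist',(c,y0),.055,o);B=plane('wrist',(c,y1),.055,o);P.append(((A+B)/2)[:2]);print(i,A[:2].round(4),B[:2].round(4),P[-1].round(4))
P=np.array(P);s=np.array([-.044,0,.044,.088])
fx=np.polyfit(s,P[:,0],1);fy=np.polyfit(s,P[:,1],1);print(fx,fy,np.degrees(np.arctan2(fy[0],fx[0])))
print('std cap', plane('wrist',(283.5,66),.089,o))
"
```

```text
2 [ 0.4917 -0.0678] [ 0.5277 -0.0703] [ 0.5097 -0.0691]
3 [ 0.536  -0.0708] [ 0.5709 -0.0733] [ 0.5535 -0.0721]
4 [ 0.5782 -0.0735] [ 0.6144 -0.0761] [ 0.5963 -0.0748]
5 [ 0.6234 -0.0763] [ 0.6586 -0.0788] [ 0.641  -0.0775]
[0.99246089 0.55327614] [-0.06382559 -0.07195995] -3.679649453209939
std cap [ 0.46401564 -0.06626886  0.089     ]
```

Nest fit is clean: carrier centre (.553,-.072), angle about -4°, and the standard agrees. Next is the first vial, B.

```bash
python3 -c "
from h import *
plan((.467,.147,.2),140)"
```

```text
d [10.98 21.61 11.54] tw 0.624 yx0 175.8 at [ 0.5607 -0.0767  0.3151] F [ 0.4  0.2 -0.5] w 0.0426 t 22.3 j7 99.0
```

>>> apply_moves(
  increments=[
    [11, 21.6, 5, 0.62],
    [11, 21.6, 5, 0.62],
    [11, 21.6, 5, 0.62],
    [11, 21.6, 5, 0.62],
    [11, 21.6, 5, 0.62],
    [11, 21.6, 5, 0.62],
    [11, 21.6, 11.5, 0.62],
    [11, 21.6, 11.5, 0.62],
    [11, 21.6, 11.5, 0.62],
    [11, 21.6, 11.5, 0.62],
  ],
)

```text
t: 23.17
tool_pos: [0.4662, 0.1461, 0.2001]
ee_rot: [[-0.769, 0.639, -0.003], [0.639, 0.769, -0.001], [0.002, -0.003, -1.0]]
contact_force: [-0.3, -0.3, 0.6]
width: 0.0427
```

```bash
cat >> h.py <<'E'
def caps(zt=.056):
    "grey cap disc inside each green ring -> world xy"
    o=get_obs();im=snapshot('wrist');cv2.imwrite(f"pics/v{o['t']:.1f}.png",im[:,:,::-1])
    m=cv2.inRange(cv2.cvtColor(im,cv2.COLOR_RGB2HSV),(50,90,40),(82,255,255));m=cv2.morphologyEx(m,cv2.MORPH_CLOSE,np.ones((3,3)))
    cs,h=cv2.findContours(m,cv2.RETR_CCOMP,cv2.CHAIN_APPROX_NONE)
    for c,q in zip(cs,h[0] if h is not None else []):
        if q[3]>=0 and cv2.contourArea(c)>60:
            (x,y),(a,b),_=cv2.fitEllipse(c);print('cap',round(x,1),round(y,1),'ax',round(a,1),round(b,1),plane('wrist',(x,y),zt,o)[:2].round(4))
E
python3 -c "
from h import *
caps();plan((.467,.147,.048),140)"
```

```text
cap 308.1 319.2 ax 23.9 26.6 [0.5671 0.093 ]
cap 241.0 249.5 ax 27.1 28.6 [0.4807 0.0924]
cap 282.5 194.3 ax 29.1 29.5 [0.4662 0.1478]
d [ 0.2   0.08 15.38] tw 0.002 yx0 140.1 at [0.468  0.1451 0.2018] F [-0.5 -0.5  0.9] w 0.043 t 23.2 j7 34.0
```

>>> apply_moves(
  increments=[
    [0.3, 0.1, 4, 0],
    [0.3, 0.1, 8, 0],
    [0.3, 0.1, 11, 0],
    [0.3, 0.1, 13, 0],
    [0.3, 0.1, 14.5, 0],
    [0.3, 0.1, 15.3, 0],
    [0.3, 0.1, 15.3, 0],
    [0.3, 0.1, 15.3, 0],
  ],
)

```text
t: 23.88
tool_pos: [0.4676, 0.1477, 0.0492]
ee_rot: [[-0.766, 0.643, 0.002], [0.643, 0.766, 0.001], [-0.001, 0.002, -1.0]]
contact_force: [0.6, -0.3, -0.1]
width: 0.0428
```

>>> apply_moves(
  increments=[
    [0, 0, 0, 0],
    [0, 0, 0, 0],
    [0, 0, 0, 0],
    [0, 0, 0, 0],
    [0, 0, 0, 0],
    [0, 0, 0, 0],
  ],
  jaw=0,
)

```text
t: 24.38
tool_pos: [0.4675, 0.1481, 0.0496]
ee_rot: [[-0.767, 0.642, 0.003], [0.642, 0.767, 0.002], [-0.001, 0.003, -1.0]]
contact_force: [-1.6, -1.0, 5.9]
width: 0.0283
```

>>> apply_moves(
  increments=[
    [0, 0, -2, 0],
    [0, 0, -5, 0],
    [0, 0, -8, 0],
    [0, 0, -10, 0],
    [0, 0, -10, 0],
    [0, 0, -10, 0],
  ],
)

```text
t: 24.88
tool_pos: [0.4672, 0.1484, 0.1497]
ee_rot: [[-0.767, 0.642, 0.003], [0.642, 0.767, 0.003], [-0.001, 0.004, -1.0]]
contact_force: [-0.2, -0.2, -1.8]
width: 0.0281
```

```bash
python3 -c "
from h import *
caps(.156);plan((.6408,-.0781,.15),176)"
```

```text
cap 279.7 307.6 ax 52.8 60.0 [0.4649 0.1497]
d [-27.91  -6.15  -0.19] tw -0.627 yx0 140.1 at [0.4662 0.1482 0.1483] F [ 0.7 -0.1 -0.6] w 0.0283 t 24.9 j7 36.0
```

>>> apply_moves(
  increments=[
    [-28, -6.2, -0.2, -0.63],
    [-28, -6.2, -0.2, -0.63],
    [-28, -6.2, -0.2, -0.63],
    [-28, -6.2, -0.2, -0.63],
    [-28, -6.2, -0.2, -0.63],
    [-28, -6.2, -0.2, -0.63],
    [-28, -6.2, -0.2, -0.63],
    [-28, -6.2, -0.2, -0.63],
    [-28, -6.2, -0.2, -0.63],
    [-28, -6.2, -0.2, -0.63],
  ],
)

```text
t: 25.77
tool_pos: [0.6403, -0.0818, 0.1475]
ee_rot: [[-0.998, 0.071, -0.003], [0.071, 0.998, -0.001], [0.003, -0.001, -1.0]]
contact_force: [0.3, 0.2, -0.7]
width: 0.0285
```

```bash
python3 -c "
from h import *
caps(.156);plan((.6423,-.0782,.12),176)"
```

```text
cap 280.0 307.3 ax 53.0 60.1 [ 0.636  -0.0818]
d [-0.22  0.16  2.77] tw 0.002 yx0 176.1 at [ 0.6401 -0.0797  0.1477] F [0.  0.2 0.2] w 0.0285 t 25.8 j7 103.0
```

```bash
cat >> h.py <<'E'
def held(p,ztool=-.0065):
    m=camera_model('wrist');T=m['tool_from_camera'];d=T[:3,:3]@np.linalg.solve(m['camera_matrix'],[*p,1.]);c=T[:3,3];X=c+d*(ztool-c[2])/d[2];return X
E
python3 -c "
from h import *
for z in (-.009,-.0065,-.004): print(held((280,307.4),z))
plan((.6423,-.0782,.12),176)"
```

```text
[ 0.0046827  -0.00030172 -0.009     ]
[ 0.00297702 -0.00030045 -0.0065    ]
[ 0.00127134 -0.00029918 -0.004     ]
d [-0.22  0.16  2.77] tw 0.002 yx0 176.1 at [ 0.6401 -0.0797  0.1477] F [0.  0.2 0.2] w 0.0285 t 25.8 j7 103.0
```

>>> apply_moves(
  increments=[
    [-0.3, 0.15, 1, 0],
    [-0.3, 0.15, 2, 0],
    [-0.3, 0.15, 3, 0],
    [-0.3, 0.15, 3.5, 0],
    [-0.3, 0.15, 3.5, 0],
    [-0.3, 0.15, 3.5, 0],
  ],
)

```text
t: 26.32
tool_pos: [0.6436, -0.0776, 0.1139]
ee_rot: [[-0.998, 0.066, -0.001], [0.066, 0.998, 0.0], [0.001, 0.0, -1.0]]
contact_force: [-0.2, 0.2, -0.9]
width: 0.0286
```

```bash
python3 -c "
from h import *
plan((.6428,-.0782,.0835),176)"
```

```text
d [ 0.07 -0.06  3.04] tw 0.003 yx0 176.2 at [ 0.6436 -0.0776  0.1139] F [-0.2  0.2 -0.9] w 0.0286 t 26.3 j7 104.0
```

>>> apply_moves(
  increments=[
    [0.1, -0.05, 0.5, 0],
    [0.1, -0.05, 1.0, 0],
    [0.1, -0.05, 1.4, 0],
    [0.1, -0.05, 1.8, 0],
    [0.1, -0.05, 1.8, 0],
  ],
)

```text
t: 26.73
tool_pos: [0.6424, -0.0784, 0.0953]
ee_rot: [[-0.998, 0.067, -0.002], [0.067, 0.998, 0.0], [0.002, 0.0, -1.0]]
contact_force: [-0.6, -0.6, -1.4]
width: 0.0285
```

>>> apply_moves(
  increments=[
    [0, 0, 0.4, 0],
    [0, 0, 0.8, 0],
    [0, 0, 1.1, 0],
    [0, 0, 1.1, 0],
  ],
)

```text
t: 27.07
tool_pos: [0.6429, -0.0784, 0.085]
ee_rot: [[-0.998, 0.067, -0.001], [0.067, 0.998, 0.0], [0.001, 0.0, -1.0]]
contact_force: [0.4, 0.4, -1.1]
width: 0.0284
```

>>> apply_moves(
  increments=[
    [0, 0, 0.15, 0],
    [0, 0, 0.25, 0],
    [0, 0, 0.25, 0],
  ],
)

```text
t: 27.32
tool_pos: [0.6433, -0.0786, 0.0846]
ee_rot: [[-0.998, 0.067, 0.001], [0.067, 0.998, 0.001], [-0.001, 0.001, -1.0]]
contact_force: [-4.7, 0.9, 10.2]
width: 0.0287
```

>>> apply_moves(
  increments=[
    [0, 0, 0, 0],
    [0, 0, 0, 0],
    [0, 0, 0, 0],
    [0, 0, 0, 0],
    [0, 0, 0, 0],
  ],
  jaw=0.47,
)

```text
t: 27.73
tool_pos: [0.6429, -0.0784, 0.0828]
ee_rot: [[-0.998, 0.067, -0.001], [0.067, 0.998, 0.0], [0.001, 0.0, -1.0]]
contact_force: [0.8, -0.1, -0.1]
width: 0.0403
```

>>> apply_moves(
  increments=[
    [0, 0, -2, 0],
    [0, 0, -5, 0],
    [0, 0, -9, 0],
    [0, 0, -12, 0],
    [0, 0, -13, 0],
    [0, 0, -13, 0],
  ],
)

```text
t: 28.23
tool_pos: [0.6446, -0.0791, 0.2169]
ee_rot: [[-0.998, 0.067, 0.006], [0.067, 0.998, -0.0], [-0.006, 0.0, -1.0]]
contact_force: [-0.2, -0.4, -0.4]
width: 0.0401
```

```bash
python3 -c "
from h import *
caps(.09);plan((.4807,.0924,.2),176);plan((.602,.155,.2),176)"
```

```text
cap 505.9 71.5 ax 29.3 35.4 [0.5665 0.0717]
d [17.41 15.98  1.39] tw 0.003 yx0 176.2 at [ 0.6437 -0.0787  0.2142] F [-0.   0.1 -1. ] w 0.0403 t 28.3 j7 102.0
d [ 5.72 23.04  1.42] tw 0.003 yx0 176.2 at [ 0.6437 -0.0787  0.2142] F [-0.   0.1 -1. ] w 0.0403 t 28.3 j7 102.0
```

Vial 1 is seated: contact came at the expected depth. Next is vial D at (.602,.155).

>>> apply_moves(
  increments=[
    [5.7, 23, 1.4, 0],
    [5.7, 23, 1.4, 0],
    [5.7, 23, 1.4, 0],
    [5.7, 23, 1.4, 0],
    [5.7, 23, 1.4, 0],
    [5.7, 23, 1.4, 0],
    [5.7, 23, 1.4, 0],
    [5.7, 23, 1.4, 0],
    [5.7, 23, 1.4, 0],
  ],
)

```text
t: 29.03
tool_pos: [0.6009, 0.154, 0.1974]
ee_rot: [[-0.998, 0.067, -0.003], [0.067, 0.998, -0.002], [0.002, -0.002, -1.0]]
contact_force: [0.7, -0.6, 0.6]
width: 0.0401
```

```bash
python3 -c "
from h import *
caps();plan((.602,.155,.049),176)"
```

```text
cap 281.0 196.8 ax 29.1 30.4 [0.6006 0.1544]
cap 194.7 158.4 ax 30.1 31.8 [0.5669 0.093 ]
cap 175.5 29.8 ax 34.0 38.4 [0.4808 0.0924]
d [-0.08  0.22 14.89] tw 0.001 yx0 176.1 at [0.6013 0.153  0.1979] F [-0.3 -0.2  0.1] w 0.0403 t 29.1 j7 79.0
```

>>> apply_moves(
  increments=[
    [0.2, 0.15, 4, 0],
    [0.2, 0.15, 8, 0],
    [0.2, 0.15, 11, 0],
    [0.2, 0.15, 13, 0],
    [0.2, 0.15, 14.4, 0],
    [0.2, 0.15, 14.9, 0],
    [0.2, 0.15, 14.9, 0],
    [0.2, 0.15, 14.9, 0],
  ],
)

```text
t: 29.75
tool_pos: [0.6002, 0.1552, 0.0507]
ee_rot: [[-0.998, 0.069, 0.0], [0.069, 0.998, -0.0], [-0.0, -0.0, -1.0]]
contact_force: [0.5, 0.0, 1.0]
width: 0.0399
```

>>> apply_moves(
  increments=[
    [0, 0, 0, 0],
    [0, 0, 0, 0],
    [0, 0, 0, 0],
    [0, 0, 0, 0],
    [0, 0, 0, 0],
    [0, 0, 0, 0],
  ],
  jaw=0,
)

```text
t: 30.25
tool_pos: [0.6007, 0.1562, 0.0516]
ee_rot: [[-0.998, 0.067, 0.002], [0.067, 0.998, 0.001], [-0.002, 0.001, -1.0]]
contact_force: [0.3, -1.3, 5.7]
width: 0.0285
```

>>> apply_moves(
  increments=[
    [0, 0, -2, 0],
    [0, 0, -5, 0],
    [0, 0, -8, 0],
    [0, 0, -10, 0],
    [0, 0, -10, 0],
    [0, 0, -10, 0],
  ],
)

```text
t: 30.75
tool_pos: [0.6003, 0.1569, 0.1517]
ee_rot: [[-0.998, 0.066, 0.003], [0.066, 0.998, 0.002], [-0.002, 0.002, -1.0]]
contact_force: [-0.6, 0.6, -2.0]
width: 0.0284
```

```bash
python3 -c "
from h import *
caps(.156);plan((.5969,-.0751,.15),176)"
```

```text
cap 279.6 308.6 ax 51.5 59.0 [0.5993 0.1566]
cap 173.4 172.1 ax 35.2 38.1 [0.5446 0.1252]
d [-1.290e+00 -2.315e+01 -1.000e-02] tw 0.003 yx0 176.2 at [0.5994 0.1568 0.1501] F [ 0.4  0.9 -0.5] w 0.0285 t 30.8 j7 80.0
```

>>> apply_moves(
  increments=[
    [-1.3, -23.1, 0, 0],
    [-1.3, -23.1, 0, 0],
    [-1.3, -23.1, 0, 0],
    [-1.3, -23.1, 0, 0],
    [-1.3, -23.1, 0, 0],
    [-1.3, -23.1, 0, 0],
    [-1.3, -23.1, 0, 0],
    [-1.3, -23.1, 0, 0],
    [-1.3, -23.1, 0, 0],
  ],
)

```text
t: 31.55
tool_pos: [0.5966, -0.0738, 0.1487]
ee_rot: [[-0.998, 0.066, -0.002], [0.066, 0.998, 0.001], [0.003, 0.001, -1.0]]
contact_force: [0.8, -0.4, -1.0]
width: 0.0283
```

```bash
python3 -c "
from h import *
snapshot('scene');plan((.5979,-.0752,.085),176)"
```

```text
d [-0.14 -0.23  6.38] tw 0.005 yx0 176.3 at [ 0.5968 -0.0729  0.1488] F [ 0.   0.6 -0.8] w 0.0284 t 31.6 j7 102.0
```

>>> apply_moves(
  increments=[
    [-0.15, -0.2, 1, 0],
    [-0.15, -0.2, 2, 0],
    [-0.15, -0.2, 3, 0],
    [-0.15, -0.2, 3.6, 0],
    [-0.15, -0.2, 3.6, 0],
    [-0.15, -0.2, 3.6, 0],
  ],
)

```text
t: 32.1
tool_pos: [0.5981, -0.0768, 0.1132]
ee_rot: [[-0.998, 0.067, -0.002], [0.067, 0.998, 0.0], [0.002, -0.0, -1.0]]
contact_force: [-0.6, 0.2, -0.8]
width: 0.0285
```

```bash
python3 -c "
from h import *
plan((.5979,-.0752,.085),176)"
```

```text
d [0.02 0.16 2.82] tw 0.003 yx0 176.2 at [ 0.5981 -0.0768  0.1132] F [-0.6  0.2 -0.8] w 0.0285 t 32.1 j7 104.0
```

>>> apply_moves(
  increments=[
    [0, 0.15, 0.3, 0],
    [0, 0.15, 0.8, 0],
    [0, 0.15, 1.2, 0],
    [0, 0.15, 1.6, 0],
    [0, 0.15, 1.6, 0],
  ],
)

```text
t: 32.52
tool_pos: [0.5982, -0.0753, 0.0975]
ee_rot: [[-0.998, 0.067, -0.001], [0.067, 0.998, 0.001], [0.001, 0.0, -1.0]]
contact_force: [0.5, -0.4, -0.8]
width: 0.0284
```

>>> apply_moves(
  increments=[
    [0, 0, 0.4, 0],
    [0, 0, 0.8, 0],
    [0, 0, 1.0, 0],
    [0, 0, 1.0, 0],
  ],
)

```text
t: 32.85
tool_pos: [0.5983, -0.0755, 0.0872]
ee_rot: [[-0.998, 0.067, -0.001], [0.067, 0.998, -0.0], [0.001, -0.0, -1.0]]
contact_force: [1.1, -0.1, -0.5]
width: 0.0282
```

>>> apply_moves(
  increments=[
    [0, 0, 0.2, 0],
    [0, 0, 0.2, 0],
    [0, 0, 0.2, 0],
  ],
)

```text
t: 33.1
tool_pos: [0.5985, -0.0755, 0.0867]
ee_rot: [[-0.998, 0.067, -0.0], [0.067, 0.998, 0.001], [0.0, 0.001, -1.0]]
contact_force: [-4.7, 1.5, 6.5]
width: 0.0282
```

Vial 2 is seated. Releasing and going on to C.

>>> apply_moves(
  increments=[
    [0, 0, 0, 0],
    [0, 0, 0, 0],
    [0, 0, 0, 0],
    [0, 0, 0, 0],
    [0, 0, 0, 0],
  ],
  jaw=0.47,
)

```text
t: 33.52
tool_pos: [0.5987, -0.0755, 0.086]
ee_rot: [[-0.998, 0.067, -0.0], [0.067, 0.998, 0.0], [0.0, 0.0, -1.0]]
contact_force: [0.7, -0.1, 0.0]
width: 0.04
```

>>> apply_moves(
  increments=[
    [0, 0, -2, 0],
    [0, 0, -5, 0],
    [0, 0, -9, 0],
    [0, 0, -12, 0],
    [0, 0, -13, 0],
    [0, 0, -13, 0],
  ],
)

```text
t: 34.02
tool_pos: [0.6003, -0.076, 0.2196]
ee_rot: [[-0.998, 0.067, 0.006], [0.067, 0.998, 0.0], [-0.006, 0.001, -1.0]]
contact_force: [0.9, -0.6, -0.1]
width: 0.0398
```

>>> apply_moves(
  increments=[
    [4.2, 16.6, 1.5, 0],
    [4.2, 16.6, 1.5, 0],
    [4.2, 16.6, 1.5, 0],
    [4.2, 16.6, 1.5, 0],
    [4.2, 16.6, 1.5, 0],
    [4.2, 16.6, 1.5, 0],
    [4.2, 16.6, 1.5, 0],
    [4.2, 16.6, 1.5, 0],
  ],
)

```text
t: 34.68
tool_pos: [0.5677, 0.0913, 0.2003]
ee_rot: [[-0.998, 0.069, -0.001], [0.069, 0.998, -0.001], [0.001, -0.001, -1.0]]
contact_force: [0.5, -1.3, 0.2]
width: 0.0397
```

```bash
python3 -c "
from h import *
caps();plan((.5669,.093,.049),176)"
```

```text
cap 61.0 317.1 ax 25.3 31.5 [ 0.6639 -0.1054]
cap 49.9 265.5 ax 27.6 33.8 [ 0.6142 -0.1016]
cap 282.2 194.5 ax 28.9 29.7 [0.5667 0.0928]
cap 273.0 75.5 ax 32.5 35.1 [0.4804 0.0922]
d [ 0.1   0.21 15.16] tw 0.0 yx0 176.0 at [0.5679 0.091  0.2006] F [-1.   0.2  0.8] w 0.0404 t 34.7 j7 83.0
```

>>> apply_moves(
  increments=[
    [0.25, 0.15, 4, 0],
    [0.25, 0.15, 8, 0],
    [0.25, 0.15, 11, 0],
    [0.25, 0.15, 13, 0],
    [0.25, 0.15, 14.5, 0],
    [0.25, 0.15, 15, 0],
    [0.25, 0.15, 15, 0],
    [0.25, 0.15, 15, 0],
  ],
)

```text
t: 35.4
tool_pos: [0.566, 0.0936, 0.0517]
ee_rot: [[-0.998, 0.068, 0.0], [0.068, 0.998, -0.0], [-0.0, -0.0, -1.0]]
contact_force: [0.3, -0.1, 1.0]
width: 0.0401
```

>>> apply_moves(
  increments=[
    [0, 0, 0, 0],
    [0, 0, 0, 0],
    [0, 0, 0, 0],
    [0, 0, 0, 0],
    [0, 0, 0, 0],
    [0, 0, 0, 0],
  ],
  jaw=0,
)

```text
t: 35.9
tool_pos: [0.5666, 0.0943, 0.0526]
ee_rot: [[-0.998, 0.067, 0.003], [0.067, 0.998, 0.001], [-0.002, 0.001, -1.0]]
contact_force: [-0.6, -2.2, 6.1]
width: 0.0278
```

>>> apply_moves(
  increments=[
    [0, 0, -2, 0],
    [0, 0, -5, 0],
    [0, 0, -8, 0],
    [0, 0, -10, 0],
    [0, 0, -10, 0],
    [0, 0, -10, 0],
  ],
)

```text
t: 36.4
tool_pos: [0.5662, 0.095, 0.1526]
ee_rot: [[-0.998, 0.067, 0.003], [0.067, 0.998, 0.002], [-0.003, 0.002, -1.0]]
contact_force: [-0.4, -0.2, -0.1]
width: 0.0281
```

```bash
python3 -c "
from h import *
caps(.156);plan((.554,-.072,.15),176)"
```

```text
cap 279.8 308.0 ax 51.7 58.5 [0.5656 0.0947]
cap 265.2 75.2 ax 39.6 42.4 [0.4824 0.0958]
d [  0.02 -16.73   0.1 ] tw 0.003 yx0 176.2 at [0.5653 0.0949 0.1512] F [-0.2 -0.3 -1.8] w 0.0282 t 36.5 j7 83.0
```

>>> apply_moves(
  increments=[
    [0, -16.7, 0.1, 0],
    [0, -16.7, 0.1, 0],
    [0, -16.7, 0.1, 0],
    [0, -16.7, 0.1, 0],
    [0, -16.7, 0.1, 0],
    [0, -16.7, 0.1, 0],
    [0, -16.7, 0.1, 0],
    [0, -16.7, 0.1, 0],
  ],
)

```text
t: 37.12
tool_pos: [0.554, -0.0703, 0.149]
ee_rot: [[-0.998, 0.065, -0.002], [0.065, 0.998, 0.001], [0.002, 0.001, -1.0]]
contact_force: [-0.1, 1.5, -1.2]
width: 0.0282
```

>>> apply_moves(
  increments=[
    [0, 0, 1, 0],
    [0, 0, 2, 0],
    [0, 0, 3, 0],
    [0, 0, 3.5, 0],
    [0, 0, 3.5, 0],
    [0, 0, 3.5, 0],
  ],
)

```text
t: 37.62
tool_pos: [0.5539, -0.0719, 0.1144]
ee_rot: [[-0.998, 0.067, -0.002], [0.067, 0.998, -0.0], [0.002, -0.0, -1.0]]
contact_force: [-0.6, -0.3, 0.0]
width: 0.0282
```

```bash
python3 -c "
from h import *
plan((.554,-.072,.087),176)"
```

```text
d [-0.02 -0.01  2.74] tw 0.003 yx0 176.2 at [ 0.5539 -0.0719  0.1144] F [-0.6 -0.3  0. ] w 0.0282 t 37.6 j7 102.0
```

>>> apply_moves(
  increments=[
    [0, 0, 0.4, 0],
    [0, 0, 0.8, 0],
    [0, 0, 1.2, 0],
    [0, 0, 1.6, 0],
    [0, 0, 1.6, 0],
  ],
)

```text
t: 38.03
tool_pos: [0.5536, -0.0719, 0.098]
ee_rot: [[-0.998, 0.067, -0.002], [0.067, 0.998, 0.0], [0.002, 0.0, -1.0]]
contact_force: [-0.5, 0.1, 0.4]
width: 0.0284
```

>>> apply_moves(
  increments=[
    [0, 0, 0.4, 0],
    [0, 0, 0.8, 0],
    [0, 0, 1.0, 0],
    [0, 0, 1.0, 0],
  ],
)

```text
t: 38.37
tool_pos: [0.554, -0.072, 0.0884]
ee_rot: [[-0.998, 0.067, -0.001], [0.067, 0.998, 0.0], [0.001, 0.0, -1.0]]
contact_force: [0.2, -0.3, -0.7]
width: 0.0279
```

>>> apply_moves(
  increments=[
    [0, 0, 0.2, 0],
    [0, 0, 0.2, 0],
    [0, 0, 0.2, 0],
  ],
)

```text
t: 38.62
tool_pos: [0.5543, -0.0721, 0.0876]
ee_rot: [[-0.998, 0.067, -0.0], [0.067, 0.998, 0.001], [0.0, 0.001, -1.0]]
contact_force: [-3.6, 1.0, 5.8]
width: 0.0283
```

Vial 3 is seated. Releasing and going to A.

>>> apply_moves(
  increments=[
    [0, 0, 0, 0],
    [0, 0, 0, 0],
    [0, 0, 0, 0],
    [0, 0, 0, 0],
    [0, 0, 0, 0],
  ],
  jaw=0.47,
)

```text
t: 39.03
tool_pos: [0.5543, -0.072, 0.087]
ee_rot: [[-0.998, 0.067, -0.0], [0.067, 0.998, 0.0], [0.0, 0.0, -1.0]]
contact_force: [0.1, -1.1, -0.1]
width: 0.0404
```

>>> apply_moves(
  increments=[
    [0, 0, -2, 0],
    [0, 0, -5, 0],
    [0, 0, -9, 0],
    [0, 0, -12, 0],
    [0, 0, -13, 0],
    [0, 0, -13, 0],
  ],
)

```text
t: 39.53
tool_pos: [0.5559, -0.0724, 0.2203]
ee_rot: [[-0.998, 0.067, 0.006], [0.067, 0.998, 0.001], [-0.006, 0.001, -1.0]]
contact_force: [0.1, 0.4, 0.1]
width: 0.0399
```

>>> apply_moves(
  increments=[
    [8.5, 15.9, 1.7, 0],
    [8.5, 15.9, 1.7, 0],
    [8.5, 15.9, 1.7, 0],
    [8.5, 15.9, 1.7, 0],
    [8.5, 15.9, 1.7, 0],
    [8.5, 15.9, 1.7, 0],
    [8.5, 15.9, 1.7, 0],
    [8.5, 15.9, 1.7, 0],
  ],
)

```text
t: 40.2
tool_pos: [0.48, 0.0912, 0.1993]
ee_rot: [[-0.998, 0.068, -0.001], [0.068, 0.998, -0.001], [0.001, -0.001, -1.0]]
contact_force: [1.1, -1.4, -0.3]
width: 0.0404
```

```bash
python3 -c "
from h import *
caps();plan((.4804,.0923,.05),176)"
```

```text
cap 68.8 317.9 ax 25.4 31.7 [ 0.5769 -0.0981]
cap 281.5 196.2 ax 28.8 29.6 [0.4801 0.0921]
d [-1.000e-02  1.600e-01  1.496e+01] tw 0.001 yx0 176.0 at [0.4803 0.0908 0.1996] F [-0.4 -0.   1.2] w 0.0398 t 40.2 j7 76.0
```

>>> apply_moves(
  increments=[
    [0.15, 0.15, 4, 0],
    [0.15, 0.15, 8, 0],
    [0.15, 0.15, 11, 0],
    [0.15, 0.15, 13, 0],
    [0.15, 0.15, 14.4, 0],
    [0.15, 0.15, 14.9, 0],
    [0.15, 0.15, 14.9, 0],
    [0.15, 0.15, 14.9, 0],
  ],
)

```text
t: 40.92
tool_pos: [0.4793, 0.093, 0.0516]
ee_rot: [[-0.998, 0.068, 0.0], [0.068, 0.998, -0.0], [-0.0, -0.0, -1.0]]
contact_force: [0.3, 0.5, 0.7]
width: 0.0399
```

>>> apply_moves(
  increments=[
    [0, 0, 0, 0],
    [0, 0, 0, 0],
    [0, 0, 0, 0],
    [0, 0, 0, 0],
    [0, 0, 0, 0],
    [0, 0, 0, 0],
  ],
  jaw=0,
)

```text
t: 41.42
tool_pos: [0.4797, 0.0937, 0.0523]
ee_rot: [[-0.998, 0.067, 0.002], [0.067, 0.998, 0.001], [-0.002, 0.001, -1.0]]
contact_force: [-1.2, -3.3, 6.6]
width: 0.0287
```

>>> apply_moves(
  increments=[
    [0, 0, -2, 0],
    [0, 0, -5, 0],
    [0, 0, -8, 0],
    [0, 0, -10, 0],
    [0, 0, -10, 0],
    [0, 0, -10, 0],
  ],
)

```text
t: 41.92
tool_pos: [0.4794, 0.0945, 0.1524]
ee_rot: [[-0.998, 0.066, 0.002], [0.066, 0.998, 0.002], [-0.002, 0.002, -1.0]]
contact_force: [1.0, 0.4, -1.8]
width: 0.028
```

```bash
python3 -c "
from h import *
caps(.156);plan((.5101,-.069,.15),176)"
```

```text
cap 22.3 363.5 ax 28.9 38.2 [ 0.4973 -0.0103]
cap 279.8 308.7 ax 51.3 58.5 [0.4789 0.0941]
d [ -4.24 -16.08   0.09] tw 0.003 yx0 176.2 at [0.4785 0.0942 0.1511] F [-0.9  0.3 -1.4] w 0.0285 t 42.0 j7 77.0
```

>>> apply_moves(
  increments=[
    [-4.2, -16.1, 0.1, 0],
    [-4.2, -16.1, 0.1, 0],
    [-4.2, -16.1, 0.1, 0],
    [-4.2, -16.1, 0.1, 0],
    [-4.2, -16.1, 0.1, 0],
    [-4.2, -16.1, 0.1, 0],
    [-4.2, -16.1, 0.1, 0],
    [-4.2, -16.1, 0.1, 0],
  ],
)

```text
t: 42.63
tool_pos: [0.5093, -0.068, 0.149]
ee_rot: [[-0.998, 0.065, -0.002], [0.065, 0.998, 0.001], [0.002, 0.0, -1.0]]
contact_force: [0.3, 0.4, -0.6]
width: 0.0281
```

>>> apply_moves(
  increments=[
    [0, 0, 1, 0],
    [0, 0, 2, 0],
    [0, 0, 3, 0],
    [0, 0, 3.5, 0],
    [0, 0, 3.5, 0],
    [0, 0, 3.5, 0],
  ],
)

```text
t: 43.13
tool_pos: [0.5094, -0.0695, 0.1145]
ee_rot: [[-0.998, 0.067, -0.002], [0.067, 0.998, -0.0], [0.002, -0.0, -1.0]]
contact_force: [0.1, -0.6, -1.1]
width: 0.0279
```

```bash
python3 -c "
from h import *
plan((.5101,-.069,.087),176)"
```

```text
d [-0.07  0.05  2.75] tw 0.003 yx0 176.2 at [ 0.5094 -0.0695  0.1145] F [ 0.1 -0.6 -1.1] w 0.0279 t 43.1 j7 101.0
```

>>> apply_moves(
  increments=[
    [-0.05, 0.05, 0.4, 0],
    [-0.05, 0.05, 0.8, 0],
    [-0.05, 0.05, 1.2, 0],
    [-0.05, 0.05, 1.6, 0],
    [-0.05, 0.05, 1.6, 0],
  ],
)

```text
t: 43.55
tool_pos: [0.5098, -0.069, 0.0982]
ee_rot: [[-0.998, 0.067, -0.001], [0.067, 0.998, 0.0], [0.001, 0.0, -1.0]]
contact_force: [-0.8, 0.6, -0.8]
width: 0.0282
```

>>> apply_moves(
  increments=[
    [0, 0, 0.4, 0],
    [0, 0, 0.8, 0],
    [0, 0, 1.0, 0],
    [0, 0, 1.0, 0],
  ],
)

```text
t: 43.88
tool_pos: [0.5101, -0.069, 0.0884]
ee_rot: [[-0.998, 0.067, -0.001], [0.067, 0.998, 0.0], [0.001, -0.0, -1.0]]
contact_force: [0.4, -1.9, -0.6]
width: 0.0282
```

>>> apply_moves(
  increments=[
    [0, 0, 0.2, 0],
    [0, 0, 0.2, 0],
    [0, 0, 0.2, 0],
  ],
)

```text
t: 44.13
tool_pos: [0.5103, -0.0691, 0.0874]
ee_rot: [[-0.998, 0.067, -0.0], [0.067, 0.998, 0.0], [0.0, 0.0, -1.0]]
contact_force: [-3.7, 0.3, 4.2]
width: 0.028
```

Vial 4 is seated. Releasing, lifting and checking all the nests from above.

>>> apply_moves(
  increments=[
    [0, 0, 0, 0],
    [0, 0, 0, 0],
    [0, 0, 0, 0],
    [0, 0, 0, 0],
    [0, 0, 0, 0],
  ],
  jaw=0.47,
)

```text
t: 44.55
tool_pos: [0.5104, -0.0691, 0.087]
ee_rot: [[-0.998, 0.067, -0.0], [0.067, 0.998, 0.0], [0.0, 0.0, -1.0]]
contact_force: [0.2, 0.1, 0.1]
width: 0.0399
```

>>> apply_moves(
  increments=[
    [0, 0, -2, 0],
    [0, 0, -5, 0],
    [0, 0, -9, 0],
    [0, 0, -13, 0],
    [-2, 0, -17, 0],
    [-4.5, 0, -21, 0],
    [-4.5, 0, -23, 0],
    [-4.5, 0, -23, 0],
    [-4.5, 0, -23, 0],
  ],
)

```text
t: 45.3
tool_pos: [0.5562, -0.0725, 0.3183]
ee_rot: [[-0.998, 0.067, 0.003], [0.067, 0.998, -0.0], [-0.003, -0.0, -1.0]]
contact_force: [0.0, 0.0, -0.3]
width: 0.0404
```

```bash
python3 -c "
from h import *
caps(.09)
cv2.imwrite('pics/side6.png',snapshot('side')[:,:,::-1]);cv2.imwrite('pics/scene6.png',snapshot('scene')[:,:,::-1])
from glob import glob
import os
f=max(glob('pics/v*.png'),key=os.path.getmtime);w=cv2.imread(f)
a=cv2.imread('pics/scene6.png');b=cv2.imread('pics/side6.png')
cv2.imwrite('pics/last.png',np.hstack([cv2.resize(w[30:300,180:380],(400,540)),np.vstack([cv2.resize(a[110:245,180:380],(400,270)),cv2.resize(b[90:225,90:290],(400,270))])]))
P=(.5965,-.3278)
plan((P[0]+.2*np.cos(np.radians(169.2)),P[1]+.2*np.sin(np.radians(169.2)),.36),169)"
```

```text
cap 278.8 248.4 ax 21.2 22.3 [ 0.6408 -0.0796]
cap 279.1 210.0 ax 22.4 23.0 [ 0.5976 -0.0763]
cap 279.5 168.1 ax 23.5 24.1 [ 0.5539 -0.073 ]
cap 279.3 122.8 ax 24.7 25.8 [ 0.5101 -0.0702]
d [ 13.96 -22.82  -4.41] tw 0.125 yx0 176.2 at [ 0.5545 -0.072   0.3155] F [-0.2  0.3 -0.3] w 0.0401 t 45.5 j7 98.0
```

View pics/last.png

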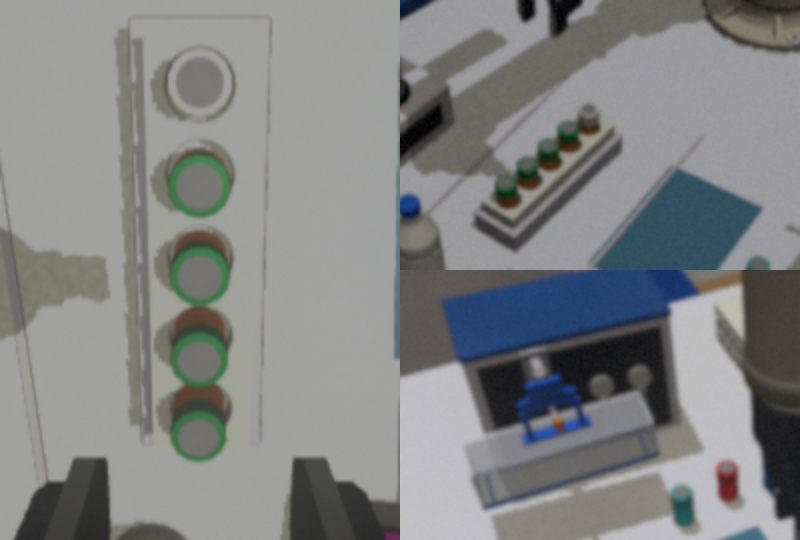

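All four green vials stand fully down in nests 2–5 with the standard in nest 1, and the cover hangs level on the hook. Now I'll return the sampler arm.

>>> apply_moves(
  increments=[
    [4, -3, -4.4, 0.1],
    [14, -22.8, -4.4, 0.13],
    [14, -22.8, -4.4, 0.13],
    [14, -22.8, -4.4, 0.13],
    [14, -22.8, -4.4, 0.13],
    [14, -22.8, -4.4, 0.13],
    [14, -22.8, -4.4, 0.13],
    [14, -22.8, -4.4, 0.13],
    [14, -22.8, -4.4, 0.13],
    [14, -22.8, -4.4, 0.13],
  ],
  jaw=0.47,
)

```text
t: 46.28
tool_pos: [0.4002, -0.2895, 0.36]
ee_rot: [[-0.981, 0.195, -0.002], [0.195, 0.981, 0.001], [0.002, 0.001, -1.0]]
contact_force: [-0.4, 0.4, 0.0]
width: 0.0403
```

```bash
python3 -c "
from h import *
o=get_obs();im=snapshot('wrist');cv2.imwrite('pics/w20.png',im[:,:,::-1])
g=im.max(2);print(proj('wrist',(.3985,-.2905,.296),o))
x,y=proj('wrist',(.3985,-.2905,.296),o).astype(int)
m=(g[y-45:y+45,x-60:x+60]<60).astype(np.uint8);n,l,s,c=cv2.connectedComponentsWithStats(m)
print([(c[i]+[x-60,y-45],s[i]) for i in range(1,n) if s[i,4]>100],g[y-6:y+7:3,x-40:x+41:5])
plan((.3985,-.2905,.28),169.2)"
```

```text
[277.98021371 235.34923553]
[(array([278.66757308, 224.760707  ]), array([  45,    8,   34,   54, 1471], dtype=int32)), (array([228.9494382 , 270.47752809]), array([  5,  69,  12,  21, 178], dtype=int32)), (array([330.36111111, 271.22916667]), array([109,  70,  11,  20, 144], dtype=int32))] [[137 136  78  86  86  67  46  50  49  51  49  49 127 132 132 110 177]
 [138 135  78  86  85  59  46  45  47  48  48  48 125 132 131 110 177]
 [136 137  78  85  86  54  46  48  45  47  48  48 119 132 131 109 177]
 [135 138  77  85  85  64  46  45  45  46  48  49 126 130 131 108 177]
 [136 124  75  86  86  85  45  47  46  48  49  49 131 131 130 100 177]]
d [ 0.18 -0.2   8.01] tw -0.007 yx0 168.8 at [ 0.4008 -0.2889  0.3601] F [-0.4  0.9 -0.4] w 0.04 t 46.3 j7 114.0
```

>>> apply_moves(
  increments=[
    [0.2, -0.15, 3, 0],
    [0.2, -0.15, 6, 0],
    [0.2, -0.15, 8, 0],
    [0.2, -0.15, 8, 0],
    [0.2, -0.15, 8, 0],
  ],
)

```text
t: 46.75
tool_pos: [0.3983, -0.2899, 0.2804]
ee_rot: [[-0.981, 0.193, -0.003], [0.193, 0.981, 0.001], [0.003, 0.0, -1.0]]
contact_force: [0.1, -0.7, 0.6]
width: 0.0402
```

```bash
python3 -c "
from h import *
arc((.597,-.3276),[169,161,153,145,137,129,121],.2,.28,0)"
```

```text
d [-0.22  0.09  0.04] tw -0.003 yx0 168.9 at [ 0.3983 -0.2899  0.2804] F [ 0.1 -0.7  0.6] w 0.0402 t 46.8 j7 116.0
d [-0.41  2.87  0.04] tw 0.137 yx0 168.9 at [ 0.3983 -0.2899  0.2804] F [ 0.1 -0.7  0.6] w 0.0402 t 46.8 j7 116.0
d [-0.98  5.6   0.04] tw 0.277 yx0 168.9 at [ 0.3983 -0.2899  0.2804] F [ 0.1 -0.7  0.6] w 0.0402 t 46.8 j7 116.0
d [-1.93  8.23  0.04] tw 0.416 yx0 168.9 at [ 0.3983 -0.2899  0.2804] F [ 0.1 -0.7  0.6] w 0.0402 t 46.8 j7 116.0
d [-3.23 10.69  0.04] tw 0.556 yx0 168.9 at [ 0.3983 -0.2899  0.2804] F [ 0.1 -0.7  0.6] w 0.0402 t 46.8 j7 116.0
d [-4.87 12.95  0.03] tw 0.696 yx0 168.9 at [ 0.3983 -0.2899  0.2804] F [ 0.1 -0.7  0.6] w 0.0402 t 46.8 j7 116.0
d [-6.8  14.97  0.03] tw 0.835 yx0 168.9 at [ 0.3983 -0.2899  0.2804] F [ 0.1 -0.7  0.6] w 0.0402 t 46.8 j7 116.0
```

>>> apply_moves(
  increments=[
    [-0.25, 1.4, 0, 0.07],
    [-0.4, 2.9, 0, 0.14],
    [-0.7, 4.2, 0, 0.2],
    [-1.0, 5.6, 0, 0.28],
    [-1.4, 6.9, 0, 0.35],
    [-1.9, 8.2, 0, 0.42],
    [-2.5, 9.5, 0, 0.49],
    [-3.2, 10.7, 0, 0.56],
    [-4.9, 12.9, 0, 0.68],
    [-4.9, 12.9, 0, 0.68],
  ],
)

```text
t: 47.58
tool_pos: [0.4754, -0.1695, 0.2824]
ee_rot: [[-0.639, 0.769, 0.002], [0.769, 0.639, 0.001], [-0.001, 0.002, -1.0]]
contact_force: [0.1, 2.5, -0.4]
width: 0.0401
```

```bash
python3 -c "
from h import *
arc((.597,-.3276),[122,115,108,101,94,90,86],.2,.28,0)"
```

```text
d [-0.11  1.93  0.24] tw 0.135 yx0 129.7 at [ 0.4754 -0.1695  0.2824] F [ 0.1  2.5 -0.4] w 0.0401 t 47.6 j7 61.0
d [-0.59  4.33  0.25] tw 0.257 yx0 129.7 at [ 0.4754 -0.1695  0.2824] F [ 0.1  2.5 -0.4] w 0.0401 t 47.6 j7 61.0
d [-1.35  6.65  0.25] tw 0.379 yx0 129.7 at [ 0.4754 -0.1695  0.2824] F [ 0.1  2.5 -0.4] w 0.0401 t 47.6 j7 61.0
d [-2.39  8.86  0.26] tw 0.501 yx0 129.7 at [ 0.4754 -0.1695  0.2824] F [ 0.1  2.5 -0.4] w 0.0401 t 47.6 j7 61.0
d [-3.7  10.92  0.27] tw 0.623 yx0 129.7 at [ 0.4754 -0.1695  0.2824] F [ 0.1  2.5 -0.4] w 0.0401 t 47.6 j7 61.0
d [-4.55 12.03  0.27] tw 0.693 yx0 129.7 at [ 0.4754 -0.1695  0.2824] F [ 0.1  2.5 -0.4] w 0.0401 t 47.6 j7 61.0
d [-5.48 13.07  0.27] tw 0.763 yx0 129.7 at [ 0.4754 -0.1695  0.2824] F [ 0.1  2.5 -0.4] w 0.0401 t 47.6 j7 61.0
```

>>> apply_moves(
  increments=[
    [-0.1, 1.9, 0.1, 0.13],
    [-0.3, 3.1, 0.2, 0.2],
    [-0.6, 4.3, 0.2, 0.26],
    [-0.9, 5.5, 0.2, 0.32],
    [-1.35, 6.7, 0.2, 0.38],
    [-1.85, 7.8, 0.2, 0.44],
    [-2.4, 8.9, 0.2, 0.5],
    [-3.3, 10.3, 0.2, 0.59],
    [-4.2, 11.6, 0.2, 0.66],
    [-4.2, 11.6, 0.2, 0.66],
  ],
)

```text
t: 48.42
tool_pos: [0.5904, -0.13, 0.2796]
ee_rot: [[-0.036, 0.999, 0.001], [0.999, 0.036, -0.001], [-0.001, 0.001, -1.0]]
contact_force: [-0.2, 0.8, -0.8]
width: 0.04
```

```bash
python3 -c "
from h import *
arc((.597,-.3276),[90,88,86,84,82,80],.2,.28,0)"
```

```text
d [ 0.21  0.67 -0.04] tw 0.036 yx0 92.0 at [ 0.5904 -0.13    0.2796] F [-0.2  0.8 -0.8] w 0.04 t 48.4 j7 25.0
d [ 0.18  1.37 -0.04] tw 0.071 yx0 92.0 at [ 0.5904 -0.13    0.2796] F [-0.2  0.8 -0.8] w 0.04 t 48.4 j7 25.0
d [ 0.12  2.06 -0.04] tw 0.106 yx0 92.0 at [ 0.5904 -0.13    0.2796] F [-0.2  0.8 -0.8] w 0.04 t 48.4 j7 25.0
d [ 0.03  2.75 -0.04] tw 0.14 yx0 92.0 at [ 0.5904 -0.13    0.2796] F [-0.2  0.8 -0.8] w 0.04 t 48.4 j7 25.0
d [-0.08  3.44 -0.04] tw 0.175 yx0 92.0 at [ 0.5904 -0.13    0.2796] F [-0.2  0.8 -0.8] w 0.04 t 48.4 j7 25.0
d [-0.21  4.13 -0.04] tw 0.21 yx0 92.0 at [ 0.5904 -0.13    0.2796] F [-0.2  0.8 -0.8] w 0.04 t 48.4 j7 25.0
```

>>> apply_moves(
  increments=[
    [0.15, 0.7, 0, 0.04],
    [0.15, 1.3, 0, 0.07],
    [0.1, 2.0, 0, 0.1],
    [0.05, 2.5, 0, 0.13],
    [0.05, 2.5, 0, 0.13],
  ],
)

```text
t: 48.83
tool_pos: [0.613, -0.1305, 0.2798]
ee_rot: [[0.093, 0.996, 0.0], [0.996, -0.093, -0.0], [-0.0, 0.0, -1.0]]
contact_force: [-0.1, 0.3, -0.0]
width: 0.0403
```

>>> apply_moves(
  increments=[
    [0, 0.2, 0, 0],
    [0, 0.4, 0, 0],
    [0, 0.4, 0, 0],
  ],
)

```text
t: 49.08
tool_pos: [0.6165, -0.1314, 0.2794]
ee_rot: [[0.094, 0.996, 0.0], [0.996, -0.094, 0.0], [0.0, 0.0, -1.0]]
contact_force: [-0.7, -0.3, -0.7]
width: 0.0401
```

>>> apply_moves(
  increments=[
    [0, 0.2, 0, 0],
    [0, 0.4, 0, 0],
    [0, 0.4, 0, 0],
  ],
)

```text
t: 49.33
tool_pos: [0.6205, -0.1319, 0.279]
ee_rot: [[0.096, 0.995, -0.0], [0.995, -0.096, 0.0], [0.0, -0.0, -1.0]]
contact_force: [-0.2, 0.4, 0.0]
width: 0.0402
```

>>> apply_moves(
  increments=[
    [0, 0.2, 0, 0.02],
    [0, 0.3, 0, 0.03],
    [0, 0.3, 0, 0.03],
  ],
)

```text
t: 49.58
tool_pos: [0.6206, -0.1326, 0.2788]
ee_rot: [[0.128, 0.992, -0.007], [0.992, -0.128, 0.002], [0.001, -0.007, -1.0]]
contact_force: [-15.0, 3.0, 7.6]
width: 0.04
```

>>> apply_moves(
  increments=[
    [0, 0.2, 0, 0],
    [0, 0.3, 0, 0],
    [0, 0.3, 0, 0],
  ],
)

```text
t: 49.83
tool_pos: [0.6208, -0.1327, 0.2786]
ee_rot: [[0.129, 0.992, -0.013], [0.992, -0.128, 0.004], [0.003, -0.013, -1.0]]
contact_force: [-31.6, 7.3, 12.8]
width: 0.04
```

>>> apply_moves(
  increments=[
    [0, 0.2, 0, 0],
    [0, 0.2, 0, 0],
    [0, 0.2, 0, 0],
  ],
)

```text
t: 50.08
tool_pos: [0.621, -0.1327, 0.2785]
ee_rot: [[0.129, 0.991, -0.017], [0.992, -0.129, 0.006], [0.004, -0.017, -1.0]]
contact_force: [-42.2, 9.8, 17.4]
width: 0.0403
```

It's at the home stop: the knob is at 86°, as predicted. Backing off and lifting clear.

>>> apply_moves(
  increments=[
    [0, -0.9, 0, 0],
    [0, -1.7, 0, 0],
    [0, -1.7, 0, 0],
    [0, -1.7, -3, 0],
    [0, -1.7, -6, 0],
    [0, -1.7, -10, 0],
    [0, -1.7, -14, 0],
    [0, -1.7, -16, 0],
    [0, -1.7, -16, 0],
    [0, -1.7, -16, 0],
  ],
)

```text
t: 50.92
tool_pos: [0.6122, -0.1313, 0.4402]
ee_rot: [[0.126, 0.992, 0.003], [0.992, -0.126, -0.001], [-0.001, 0.003, -1.0]]
contact_force: [0.3, 0.4, -1.4]
width: 0.0402
```

>>> apply_moves(
  increments=[
    [6, 0, 0, 0],
    [6, 0, 0, 0],
    [6, 0, 0, 0],
    [6, 0, 0, 0],
    [6, 0, 0, 0],
  ],
)

```text
t: 51.33
tool_pos: [0.6189, -0.0714, 0.4379]
ee_rot: [[0.126, 0.992, -0.002], [0.992, -0.126, -0.0], [-0.0, -0.002, -1.0]]
contact_force: [-0.3, -0.1, 0.6]
width: 0.0401
```

```bash
python3 -c "
from h import *
plan((.6,-.1,.4))
o=get_obs();im=snapshot('wrist');cv2.imwrite('pics/w30.png',im[:,:,::-1])
k=np.array((.597,-.3276))+.2*np.array((np.cos(np.radians(86)),np.sin(np.radians(86))))
x,y=proj('wrist',(*k,.296),o);print('knob pred 86deg',x,y);x,y=int(x),int(y)
g=im.max(2);y0=max(0,y-45);m=(g[y0:y+45,x-60:x+60]<60).astype(np.uint8);n,l,s,c=cv2.connectedComponentsWithStats(m)
print([(c[i]+[x-60,y0],s[i]) for i in range(1,n) if s[i,4]>150])
si=snapshot('side');sc=snapshot('scene')
for n,i,f in (('side',si,'side6'),('scene',sc,'scene6')):
  p=cv2.imread(f'pics/{f}.png')[:,:,::-1]
  for r in ([90,225,90,290],) if n=='side' else ([180,300,380,520],): print(n,'cover region diff',np.abs(i[r[0]:r[1],r[2]:r[3]].astype(int)-p[r[0]:r[1],r[2]:r[3]]).mean())
print('side tab blobs',[(c.round(1),s[4]) for c,s in blobs(si,(105,150,60),(125,255,255))],[(c.round(1),s[4]) for c,s in blobs(cv2.imread('pics/side6.png')[:,:,::-1],(105,150,60),(125,255,255))])
print('green scene',[(c.round(1),s[4]) for c,s in blobs(sc,(55,100,40),(80,255,255),15)])"
```

```text
d [-3.07 -1.51  3.79] tw 0 yx0 82.8 at [ 0.6189 -0.0714  0.4379] F [-0.3 -0.1  0.6] w 0.0401 t 51.3 j7 10.0
knob pred 86deg 279.18918441874604 263.31803339417604
[(array([278.67741935, 252.44470046]), array([ 48,  13,  24,  43, 868], dtype=int32)), (array([227.17064846, 286.83447099]), array([  0,  41,  16,  49, 586], dtype=int32)), (array([331.14774775, 285.74414414]), array([106,  41,  14,  49, 555], dtype=int32)), (array([310.58709677, 270.21935484]), array([ 87,  43,  12,  22, 155], dtype=int32))]
side cover region diff 13.549074074074074
scene cover region diff 2.2577777777777777
side tab blobs [(array([171. , 107.8]), np.int32(3368)), (array([163. , 152.2]), np.int32(400)), (array([329.3, 245.4]), np.int32(5497)), (array([178.1, 166.5]), np.int32(44)), (array([159.5, 172. ]), np.int32(60)), (array([387.7, 249.3]), np.int32(104))] [(array([171.1, 107.9]), np.int32(3379)), (array([162.9, 152.1]), np.int32(401)), (array([178.3, 166.5]), np.int32(46)), (array([159.3, 172. ]), np.int32(63)), (array([319.2, 195.4]), np.int32(1250)), (array([387.7, 249.3]), np.int32(103)), (array([297.3, 366.4]), np.int32(4768))]
green scene [(array([264.4, 177.3]), np.int32(26)), (array([254.4, 186.6]), np.int32(29)), (array([244. , 195.8]), np.int32(30)), (array([233.8, 205.2]), np.int32(32))]
```

Knob column matches 86° to within 1 px, the cover handle hasn't moved, and all four caps are in their nests. Handing in.

```bash
python3 -c "
from cell import *
print(job_done())"
```

```text
the job is handed in; nothing more can be done
None
```

I carried out the whole job in the order asked and handed it in at about 51 s of the 208 s allowed.

**What I did**
- **Sampler arm out:** swung to its outer stop at about 169°. It had started about 10° off its home stop.
- **Hook:** folded out until it met its stop, square to the module face to within measuring error.
- **Cover:** lifted off the carrier, hung by its handle on the hook, and released.
- **Vials:** all four green-capped vials were there, and I set them into nests 2–5. The white-capped standard stayed in nest 1.
- **Sampler arm home:** pressed to its home stop, then I moved the gripper clear.

**Last checks**
- **Vials:** each made floor contact at the expected depth, and all four caps sit within about 1.5 mm of their nest centres.
- **Cover:** its handle is in the same place in the side view before and after the arm swung back.
- **Sampler arm:** the knob lines up within 1 px of the predicted home angle of 86°. The contact force on the empty gripper was about zero.

**What was off**
- **High push force:** my first push into the outer stop went too far. The wrist force reached about 98 N in total (limit 120 N) before I backed off. It acted through the fingers on the knob, and I saw no sign of damage.
- **Side-view comparison:** one whole-region comparison of the side view differed before and after. The robot was in one of the two pictures, which probably explains it; the cover's own features had not moved.

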